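# Close-pack the hexagonal sample pots in the tray by height

## Robot

A 6-joint arm with a two-finger parallel gripper is mounted at the origin on a cart in front of the work surface, level with it; the furniture and walls round the work are solid. World frame = base frame: x ahead of the robot, y to its left, z up, the work surface at z = 0. Lengths are in m, angles in rad, forces in N, time in s.
With the tool pointing down it reaches from about 0.35 to 0.775 m from the base axis. Payload 7.3 kg.
Tool frame: the origin (TCP) lies midway between the tips of the shut fingers; the grasp point (between the pads) lies 19 mm behind it (r.grip_depth is the z of the grasp point in the tool frame, in m); z points along the fingers, y is the line along which they close (so a half turn about z gives the same grasp; the last joint's range is limited). The gripper opens to 92 mm and grips with 3 to 60 N. Pads are 19 mm wide; open, the fingers measure 130 mm over their backs; the gripper's body (75 mm by 190 mm) begins 47 mm behind the grasp point.
Start: joints at [-1.428, 0.342, 1.524, -0, 1.275, -0.146], TCP at [0.15, -0.503, 0.227] pointing down, gripper open.
Joint ranges: [-2.53, 2.53], [-0.77, 2.02], [0.04, 2.7], [-1, 4.14], [0.28, 2.66], [-3.11, 3.11]. Speed limits (rad/s): [2.57, 2.57, 3.14, 3.14, 3.14, 3.14].

## Interface

Orientations are given as a rotation vector (axis times angle).
In Python, from station import r gives the robot as it stands.
- The arm moves only by the tool servo_tool, never from a script. Its argument "targets" is a list of rows, each an object of numbers: "dx", "dy", "dz": the shift along the tool's x, y, z in units of 30 cm (1.0 is 30 cm); "rx", "ry", "rz": the turn, a rotation vector about the tool's x, y, z in units of pi/2 rad (1.0 is pi/2 rad); "claw": the finger opening in mm, from 0 to 91.8. In form: [{"dx": .., "dy": .., "dz": .., "rx": .., "ry": .., "rz": .., "claw": ..}, ...]. A call has 1 to 8 rows; each row is the pose to reach, as a shift and turn from the pose commanded when the call began, along the tool's axes at that moment; what a row does not reach only later rows make up. A row lasts 1/8 s, in which the tool goes at most 62.5 mm and 10.7 degrees, less where a joint would pass 70% of its speed; a pose out of reach is approached as far as the arm can. A call with a number of a shift or a turn outside -1 to 1 is refused whole. A call with a gripper value outside its range is refused whole. The fingers move at their own pace and stop on an object; "force" is the grip in N (left out, the last holds). Time passes only in rows, so rows that repeat a pose let the fingers close. It gives the time, the measured TCP pose, the force, the opening and the grip force at its end, in the units of the state.
- r.state(): the state, without advancing time (a new reading comes with each control period).
- r.camera(name): name is "scene" or "top"; returns (picture, depth): 480x640x3 uint8, blue, green, red; 480x640 float32, m along the optical axis (not along the pixel's ray), 0 where there is no reading.
- r.camera_params(name): a dict with "K" (3x3 intrinsics, pixels), "R" (3x3) and "t" (3): a world point X has camera coordinates R X + t. Camera axes: x right, y down, z forward; pixel columns grow to the right and rows downward; lengths in m; the calibration is good to about 2 mm. A picture is of the moment at which its call begins. camera_params takes no time and is no camera call.
- r.close_job(): hands the job in; it is judged then, once.
Trained networks look in the newest picture that a camera, given by its name, has taken for a name from the list of things; names that differ only in an ending like _2 or _b are one class to them, and where a whole thing is asked for, a point or a joint stands for the part that bears it (a point fixed in the world has none). Each returns a list of dicts, best first, with "p" (0 to 1); they miss things now and then, are a little off and sometimes report something else, mostly with a low value. They report only what shows in the picture. A call takes as long as a camera call. They do not tell look-alikes from the thing itself.
- r.spot_in(thing, camera): "centre" ([x, y, z] in m, in the coordinates of the camera as it stood for that picture, good to about 4 mm: the middle of the surface that is visible of it).
- r.regions_of(thing, camera): "pixels" (480x640 bool, what is visible of it).
The state is a dict: "clock": time; "joints": joint angles; "dq": joint speeds; "tau": joint torques, N m; "position": TCP position; "orientation": TCP orientation; "wrist_force": force on the tool from outside, world axes, zero at the start; "moment": the same for the moment, N m; "grip_width": finger opening in m; "grip_force": force on a finger pad.
Only numpy, scipy, OpenCV 4.12 (cv2) and the standard library are available. Lean on these libraries where they do the work, as an engineer would, in place of code of your own. Each camera call takes 0.05 s, during which the arm holds its last target. There are 200 camera calls.

## Task

Pick out the three hexagonal pots and pack them upright in a row in the grey tray, one after another, without tipping them: the shortest first, up against the end wall with the red mark, then the middle one, then the tallest. They must stand close together, flat face against flat face; leave the round containers alone.

Things in the scene. Friction and masses are not known exactly. Their poses are not given: they have to be found in the camera images.
- pot_short_center (a point): Centre (half-way up, 35 mm above its foot) of a loose hexagonal amber pot 70 mm tall with a round green cap, 150 g or so. Body: upright hexagonal prism, 44 mm across flats, 51 mm across corners, 42 mm high; on it a ribbed round cap, 34 mm in diameter, 28 mm high, whose top is 35 mm above this point: take the pot by the cap. z up; the x axis is the normal of one flat face (faces at every 60 degrees).
- pot_middle_center (a point): Centre (half-way up, 45 mm above its foot) of a loose hexagonal amber pot 90 mm tall with a round yellow cap, 150 g or so. Body: upright hexagonal prism, 44 mm across flats, 51 mm across corners, 62 mm high; on it a ribbed round cap, 34 mm in diameter, 28 mm high, whose top is 45 mm above this point: take the pot by the cap. z up; the x axis is the normal of one flat face (faces at every 60 degrees).
- pot_tall_center (a point): Centre (half-way up, 55 mm above its foot) of a loose hexagonal amber pot 110 mm tall with a round blue cap, 150 g or so. Body: upright hexagonal prism, 44 mm across flats, 51 mm across corners, 82 mm high; on it a ribbed round cap, 34 mm in diameter, 28 mm high, whose top is 55 mm above this point: take the pot by the cap. z up; the x axis is the normal of one flat face (faces at every 60 degrees).
- tray: Open dark grey steel tray, fixed to the table: outside 164 x 76 x 30 mm, inside 154 x 66 mm, walls and floor 5 mm thick (inner floor 5 mm above the table). Origin at the centre of its underside, z up; its long x axis is the direction of the row and points to the end wall that carries the red mark (that wall's inner face is at x = +77 mm). Inside there is room for the three pots in a row with 22 mm to spare in length.
- vial_center (a point): Centre (half-way up) of a loose small white vial, 31 mm in diameter, 47 mm tall, round; a bystander that stays where it is.
- bottle_center (a point): Centre (half-way up) of a loose white sample bottle, 38 mm in diameter, 84 mm tall, round; a bystander that stays where it is.
- jar_center (a point): Centre (half-way up) of a loose white jar with an orange cap, 54 mm in diameter, 114 mm tall, round; a bystander that stays where it is.
Things that resemble listed ones, but are neither listed nor needed, are in the scene too. What is shaped like the part that bears pot_short_center but turquoise is not meant.

How it is judged:
By the outcome, as a careful person would: the job done as asked, in the order asked, and still so for the second after the job is handed in, with the robot touching nothing.
It also fails if it takes over 83 s, if anything falls off the work surface, if the arm or the gripper's body presses on something with over 40 N, if the wrist force passes 120 N, or if a joint passes its speed limit or range.

## Working session

There is one attempt and no reset: what is moved stays moved. The work goes in short steps, Python scripts to look and compute and a tool call to move; the robot and the scene stay as the last step left them, time stands still between calls to the robot, and variables do not carry over. Pictures are saved under pics/ and viewed, at most 14 in all, crops included, and the job is handed in when it is done.

Besides the shell and the picture viewer there is one more tool, called after ">>>" as a command line: name --argument value ..., lists and objects as JSON in quotes. servo_tool: Moves the arm, as the interface text tells. Shifts and turns lie within -1 to 1; 1 stands for 30 cm of shift or pi/2 rad of turn. Its arguments: {"type":"object","properties":{"targets":{"type":"array","items":{"type":"object","properties":{"dx":{"type":"number"},"dy":{"type":"number"},"dz":{"type":"number"},"rx":{"type":"number"},"ry":{"type":"number"},"rz":{"type":"number"},"claw":{"type":"number"}}}},"force":{"type":"number"}},"required":["targets"]}

```bash
mkdir -p pics; ls
cat > a.py <<'E'
from station import r
import cv2, numpy as np
for c in ("top","scene"):
    im,d=r.camera(c); cv2.imwrite(f"pics/{c}0.png",im); np.save(f"pics/{c}0d.npy",d)
    P=r.camera_params(c); K,R,t=[np.array(P[k]) for k in("K","R","t")]
    print(c,(-R.T@t).round(3),K[0,0])
    for th in ("pot_short_center","pot_middle_center","pot_tall_center","tray","vial_center","bottle_center","jar_center"):
        for o in r.spot_in(th,c)[:3]:
            x=np.array(o["centre"]); px=K@x
            print(th,round(o["p"],2),(R.T@(x-t)).round(3),(px[:2]/px[2]).round())
s=r.state();print(s)
E
python3 a.py
```

```text
pics
top [0.397 0.034 0.942] 443.0869525845923
pot_short_center 0.81 [0.547 0.007 0.065] [337. 226.]
pot_middle_center 0.85 [ 0.409 -0.004  0.091] [342. 295.]
pot_tall_center 0.58 [0.424 0.226 0.084] [223. 285.]
vial_center 0.54 [0.543 0.12  0.044] [281. 228.]
bottle_center 0.89 [0.421 0.12  0.082] [277. 288.]
jar_center 0.75 [0.537 0.22  0.107] [226. 225.]
scene [0.014 0.457 0.589] 460.01415692726016
pot_short_center 0.95 [0.544 0.012 0.042] [326. 253.]
pot_short_center 0.9 [ 0.634 -0.049  0.041] [320. 222.]
pot_middle_center 0.71 [0.404 0.006 0.056] [381. 283.]
pot_tall_center 0.88 [0.409 0.249 0.077] [261. 346.]
tray 0.86 [ 0.502 -0.177  0.013] [407. 236.]
vial_center 0.83 [0.539 0.131 0.033] [277. 285.]
bottle_center 0.57 [0.407 0.126 0.057] [327. 315.]
jar_center 0.63 [0.525 0.238 0.076] [226. 300.]
{'clock': 0.8, 'joints': array([-1.42799948e+00,  3.41977805e-01,  1.52411669e+00, -1.39586537e-05,
        1.27540487e+00, -1.45992208e-01]), 'dq': array([ 0.00152142,  0.00065232, -0.00043478,  0.00065085, -0.00303013,
       -0.00046137]), 'tau': array([ 5.21615275e-04, -4.31084490e+01, -2.44473124e+01,  7.17623346e-02,
        4.81041090e-02, -2.66380283e-06]), 'position': array([ 0.14953803, -0.50326208,  0.2267462 ]), 'orientation': array([ 3.10880555e+00,  4.52046974e-01, -2.12103030e-05]), 'wrist_force': array([-0.04433045,  0.09471463,  0.13148727]), 'moment': array([-0.01472231, -0.01849368, -0.00965914]), 'grip_force': 0.0, 'grip_width': 0.09212273725528289}
```

View pics/top0.png

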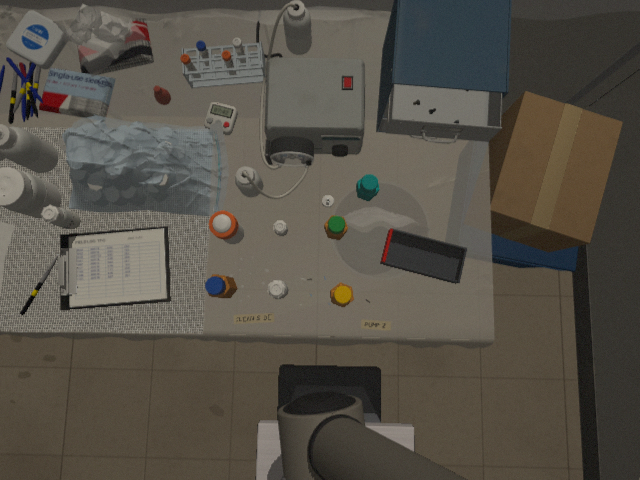

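View pics/scene0.png

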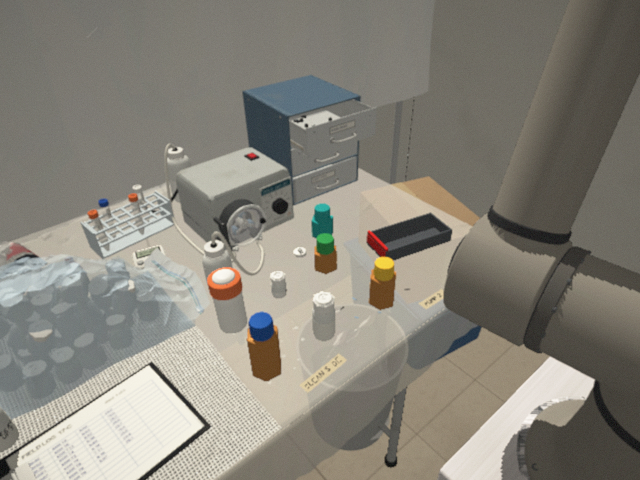

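```bash
cat > fit.py <<'E'
from station import r
import cv2, numpy as np
from scipy.optimize import minimize
S=4
def prep(c):
    P=r.camera_params(c); return [np.array(P[k],float) for k in("K","R","t")]
def proj(X,cam):
    K,R,t=cam; p=(R@X.T).T+t; p=p@K.T; return p[:,:2]/p[:,2:]
def ring(rad,n,z,x,y,a0): 
    a=a0+np.arange(n)*2*np.pi/n; return np.c_[x+rad*np.cos(a),y+rad*np.sin(a),np.full(n,z)]
def potparts(p,h,z0=0):
    x,y,a=p
    hx=np.vstack([ring(.0254,6,z,x,y,a+np.pi/6) for z in(z0,z0+h-.028)])
    cp=np.vstack([ring(.017,40,z,x,y,0) for z in(z0+h-.028,z0+h)]); return [hx,cp]
def trayparts(p):
    x,y,a=p; c,s=np.cos(a),np.sin(a)
    return [np.array([[x+c*u-s*v,y+s*u+c*v,z] for u in(-.082,.082) for v in(-.038,.038) for z in(0,.03)])]
def fit(im,cam,parts,p0,sel,w=34,steps=(.004,.004,.25)):
    ctr=proj(np.vstack(parts(p0)),cam); o=np.floor(ctr.min(0)-12).astype(int); e=np.ceil(ctr.max(0)+12).astype(int)
    o=np.maximum(o,0); crop=im[o[1]:e[1],o[0]:e[0]]
    m=sel(cv2.resize(crop,None,fx=S,fy=S,interpolation=cv2.INTER_CUBIC))
    n,l,st,_=cv2.connectedComponentsWithStats(m.astype(np.uint8)); m=l==1+np.argmax(st[1:,4])
    def cost(p):
        k=np.zeros(m.shape,np.uint8)
        for q in parts(p):
            uv=(proj(q,cam)-o+.5)*S-.5
            cv2.fillConvexPoly(k,np.round(cv2.convexHull(uv.astype(np.float32))*16).astype(np.int32),1,shift=4)
        k=k>0; return 1-(k&m).sum()/(k|m).sum()
    best=None
    for da in (np.arange(-30,30,10) if steps[2]<.3 else [0]):
        q=np.array(p0,float); q[2]+=np.radians(da)
        sx=np.vstack([q]+[q+np.eye(3)[i]*steps[i] for i in range(3)])
        s=minimize(cost,q,method="Nelder-Mead",options=dict(initial_simplex=sx,xatol=1e-5,fatol=1e-5))
        if best is None or s.fun<best.fun: best=s
    return best,m,cost
def sat(c): 
    h=cv2.cvtColor(c,cv2.COLOR_BGR2HSV); return (h[...,1]>110)&(h[...,2]>40)
def trsel(c):
    h=cv2.cvtColor(c,cv2.COLOR_BGR2HSV); return (h[...,2]<100)|(h[...,1]>150)
E
cat > b.py <<'E'
from fit import *
for c in("top","scene"):
    im=cv2.imread(f"pics/{c}0.png");cam=prep(c)
    for n,h,p in(("s",.07,(.545,.008,0)),("m",.09,(.407,0,0)),("t",.11,(.417,.236,0))):
        b,m,cost=fit(im,cam,lambda q:potparts(q,h),p,sat)
        al=[round(cost((*b.x[:2],b.x[2]+np.radians(d))),3) for d in range(-30,31,10)]
        print(c,n,b.x[:2].round(4),(np.degrees(b.x[2])%60).round(1),round(b.fun,3),al)
    b,m,_=fit(im,cam,trayparts,(.50,-.177,np.radians(105)),trsel,steps=(.004,.004,.5))
    print(c,"tray",b.x[:2].round(4),np.degrees(b.x[2]).round(1),round(b.fun,3)); cv2.imwrite(f"pics/m{c}.png",m*255)
d=np.load("pics/top0d.npy"); print(d[228,[300,320,380,400,410]],d[200:240:10,425])
a=[cv2.resize(cv2.imread(f"pics/{c}0.png")[v-30:v+30,u-25:u+25],None,fx=5,fy=5,interpolation=cv2.INTER_CUBIC) for c,u,v in(("top",334,228),("top",342,295),("top",222,286),("scene",326,253),("scene",383,283),("scene",263,346))]
cv2.imwrite("pics/crops.png",np.vstack([np.hstack(a[:3]),np.hstack(a[3:])]))
E
python3 b.py
```

```text
top s [0.5519 0.0085] 49.4 0.128 [np.float64(0.181), np.float64(0.174), np.float64(0.147), np.float64(0.128), np.float64(0.136), np.float64(0.167), np.float64(0.181)]
top m [ 0.4114 -0.0053] 40.8 0.066 [np.float64(0.137), np.float64(0.121), np.float64(0.087), np.float64(0.066), np.float64(0.097), np.float64(0.13), np.float64(0.137)]
top t [0.4226 0.2365] 57.3 0.578 [np.float64(0.609), np.float64(0.598), np.float64(0.584), np.float64(0.578), np.float64(0.593), np.float64(0.605), np.float64(0.609)]
top tray [ 0.4968 -0.1752] 76.5 0.286
scene s [0.5581 0.0043] 51.8 0.276 [np.float64(0.317), np.float64(0.31), np.float64(0.296), np.float64(0.276), np.float64(0.299), np.float64(0.312), np.float64(0.317)]
scene m [ 0.4154 -0.0093] 38.7 0.141 [np.float64(0.202), np.float64(0.198), np.float64(0.176), np.float64(0.141), np.float64(0.168), np.float64(0.192), np.float64(0.202)]
scene t [0.4259 0.235 ] 59.2 0.391 [np.float64(0.435), np.float64(0.43), np.float64(0.415), np.float64(0.391), np.float64(0.411), np.float64(0.429), np.float64(0.435)]
scene tray [ 0.4972 -0.1742] 78.1 0.199
[0.95279145 0.95111644 0.9456494  0.9494854  0.95027393] [0.9598338  0.95621175 0.95356596 0.95027405][ WARN:0@0.388] global loadsave.cpp:1063 imwrite_ Unsupported depth image for selected encoder is fallbacked to CV_8U.
```

View pics/crops.png

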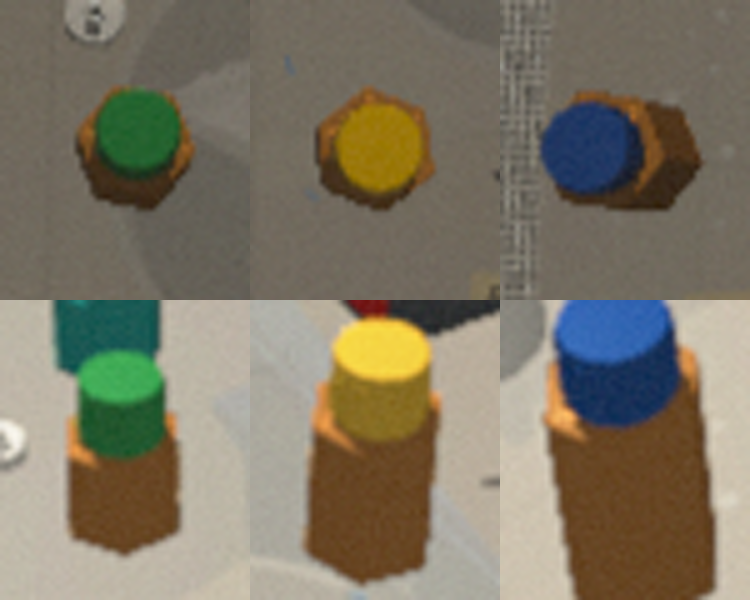

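```bash
cat >> fit.py <<'E'
def sat(c):
    c=cv2.GaussianBlur(c,(0,0),2); h=cv2.cvtColor(c,cv2.COLOR_BGR2HSV); return (h[...,1]>115)&((h[...,0]<78)|(h[...,0]>100))
def trsel(c):
    c=cv2.GaussianBlur(c,(0,0),2); h=cv2.cvtColor(c,cv2.COLOR_BGR2HSV); return (h[...,2]<THR)|(h[...,1]>150)
THR=75
E
cat > b.py <<'E'
import fit
from fit import *
M=[]
for c in("top","scene"):
    im=cv2.imread(f"pics/{c}0.png");cam=prep(c)
    fit.THR=70 if c=="top" else 110
    for n,h,p in(("s",.07,(.55,.006,0)),("m",.09,(.412,-.005,0)),("t",.11,(.423,.236,0))):
        b,m,cost=fit.fit(im,cam,lambda q:potparts(q,h),p,sat)
        print(c,n,b.x[:2].round(4),(np.degrees(b.x[2])%60).round(1),round(b.fun,3)); M.append(m)
    b,m,_=fit.fit(im,cam,trayparts,(.50,-.177,np.radians(77)),trsel,steps=(.004,.004,.5))
    print(c,"tray",b.x[:2].round(4),np.degrees(b.x[2]).round(1),round(b.fun,3)); M.append(m)
C=np.zeros((600,800),np.uint8)
for i,m in enumerate(M):
    m=cv2.resize(m.astype(np.uint8)*255,None,fx=.45,fy=.45); y,x=300*(i//4),200*(i%4); m=m[:299,:199]; C[y:y+m.shape[0],x:x+m.shape[1]]=m
cv2.imwrite("pics/masks.png",C)
E
python3 b.py
```

```text
Traceback (most recent call last):
  File "b.py", line 8, in <module>
    b,m,cost=fit.fit(im,cam,lambda q:potparts(q,h),p,sat)
             ^^^^^^^
AttributeError: 'function' object has no attribute 'fit'
```

```bash
sed -i 's/^import fit$//; s/^from fit import \*/from fit import *\nimport fit as F/; s/fit\.THR/F.THR/; s/fit\.fit/F.fit/' b.py; python3 b.py
```

```text
top s [0.5511 0.0085] 51.2 0.174
top m [ 0.4117 -0.0051] 39.5 0.079
top t [0.4228 0.2359] 57.8 0.602
top tray [ 0.496  -0.1748] 76.2 0.051
scene s [0.5568 0.0042] 49.5 0.122
scene m [ 0.416  -0.0097] 39.3 0.178
scene t [0.4261 0.2352] 59.1 0.4
scene tray [ 0.497  -0.1743] 77.2 0.162
```

View pics/masks.png

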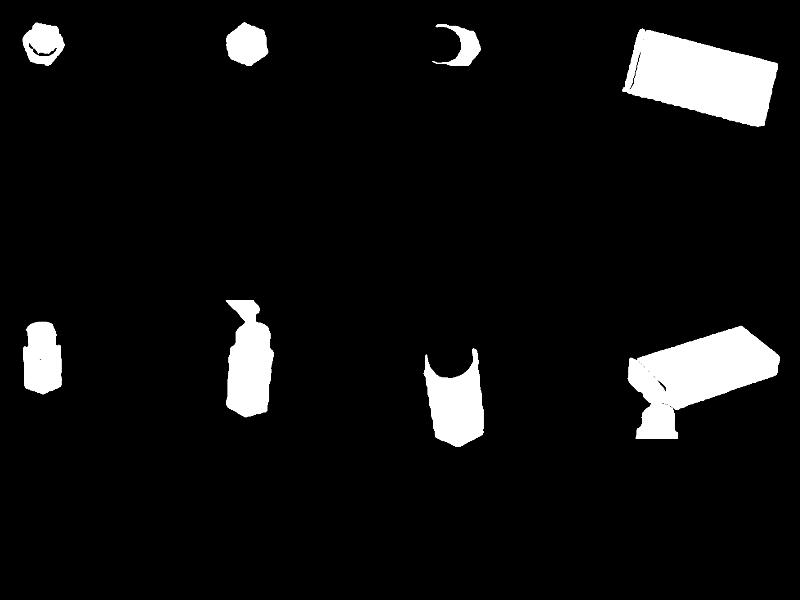

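```bash
cat >> fit.py <<'E'
def sat(c):
    c=cv2.GaussianBlur(c,(0,0),2); h=cv2.cvtColor(c,cv2.COLOR_BGR2HSV); H=h[...,0]
    m=(h[...,1]>115)&(((H>4)&(H<78))|((H>98)&(H<150)))
    return cv2.morphologyEx(m.astype(np.uint8),cv2.MORPH_CLOSE,np.ones((13,13)))
E
sed -i 's/else 110/else 85/' b.py
python3 b.py
```

```text
top s [0.5511 0.0085] 51.2 0.122
top m [ 0.4117 -0.0051] 39.5 0.079
top t [0.4228 0.2363] 59.1 0.118
top tray [ 0.496  -0.1748] 76.2 0.051
scene s [0.557 0.004] 50.1 0.118
scene m [ 0.4156 -0.0093] 39.2 0.085
scene t [0.4266 0.235 ] 59.1 0.088
scene tray [ 0.4973 -0.174 ] 79.1 0.304
```

```bash
cat > go.py <<'E'
# go.py x y z yaw_of_tool_y(deg, mod 180): shift/turn from now in servo units
import sys, numpy as np
from station import r
from scipy.spatial.transform import Rotation as Ro
s=r.state(); R=Ro.from_rotvec(s["orientation"]).as_matrix(); p=s["position"]
X=np.array(list(map(float,sys.argv[1:4]))); a=np.radians(float(sys.argv[4]))
ycur=np.arctan2(R[1,1],R[0,1]); d=(a-ycur+np.pi/2)%np.pi-np.pi/2; a=ycur+d
y=np.array([np.cos(a),np.sin(a),0]); z=np.array([0,0,-1.]); T=np.c_[np.cross(y,z),y,z]
print("shift",(R.T@(X-p)/.3).round(4),"turn",(Ro.from_matrix(R.T@T).as_rotvec()/(np.pi/2)).round(4),
 "| p",p.round(4),"yaw",np.degrees(ycur).round(2),"F",s["wrist_force"].round(1),"w",round(s["grip_width"],4),"g",round(s["grip_force"],1),"t",round(s["clock"],2),"q6",s["joints"][5].round(2))
E
python3 go.py .553 .006 .227 -39.3
```

```text
shift [ 1.7726e+00 -1.2442e+00 -1.0000e-03] turn [ 1.000e-04  0.000e+00 -3.795e-01] | p [ 0.1495 -0.5033  0.2267] yaw -73.45 F [-0.   0.1  0.1] w 0.0921 g 0.0 t 0.8 q6 -0.15
```

>>> servo_tool --targets '[{"dx": 1, "dy": -0.7, "rz": -0.2, "claw": 62}, {"dx": 1, "dy": -0.7, "rz": -0.2, "claw": 62}, {"dx": 1, "dy": -0.7, "rz": -0.2, "claw": 62}, {"dx": 1, "dy": -0.7, "rz": -0.2, "claw": 62}, {"dx": 1, "dy": -0.7, "rz": -0.2, "claw": 62}, {"dx": 1, "dy": -0.7, "rz": -0.2, "claw": 62}, {"dx": 1, "dy": -0.7, "rz": -0.2, "claw": 62}]'

```text
validation failed for argument at $.ta...
```

```bash
python3 go.py .553 .006 .15 -39.3
```

```text
shift [ 1.7726 -1.2443  0.2557] turn [ 1.000e-04  0.000e+00 -3.795e-01] | p [ 0.1495 -0.5033  0.2267] yaw -73.45 F [-0.   0.1  0.1] w 0.0921 g 0.0 t 0.8 q6 -0.15
```

>>> servo_tool --targets '[{"dx": 1, "dy": -0.7, "dz": 0, "rx": 0, "ry": 0, "rz": -0.2, "claw": 62}, {"dx": 1, "dy": -0.7, "dz": 0, "rx": 0, "ry": 0, "rz": -0.2, "claw": 62}, {"dx": 1, "dy": -0.7, "dz": 0, "rx": 0, "ry": 0, "rz": -0.2, "claw": 62}, {"dx": 1, "dy": -0.7, "dz": 0, "rx": 0, "ry": 0, "rz": -0.2, "claw": 62}, {"dx": 1, "dy": -0.7, "dz": 0, "rx": 0, "ry": 0, "rz": -0.2, "claw": 62}, {"dx": 1, "dy": -0.7, "dz": 0, "rx": 0, "ry": 0, "rz": -0.2, "claw": 62}, {"dx": 1, "dy": -0.7, "dz": 0, "rx": 0, "ry": 0, "rz": -0.2, "claw": 62}]' --force 20

```text
clock: 1.68
position: [0.3789, -0.2138, 0.2269]
orientation: [2.997, 0.941, 0.001]
wrist_force: [-0.1, -0.0, 0.4]
grip_width: 0.0623
grip_force: 0.0
```

```bash
python3 go.py .553 .006 .15 -39.3
```

```text
shift [ 0.8947 -0.2693  0.2568] turn [ 0.0002 -0.0004 -0.1758] | p [ 0.3789 -0.2138  0.2269] yaw -55.12 F [-0.1 -0.   0.4] w 0.0623 g 0.0 t 1.68 q6 0.27
```

>>> servo_tool --targets '[{"dx": 0.895, "dy": -0.269, "dz": 0.25, "rx": 0, "ry": 0, "rz": -0.176, "claw": 62}, {"dx": 0.895, "dy": -0.269, "dz": 0.25, "rx": 0, "ry": 0, "rz": -0.176, "claw": 62}, {"dx": 0.895, "dy": -0.269, "dz": 0.25, "rx": 0, "ry": 0, "rz": -0.176, "claw": 62}, {"dx": 0.895, "dy": -0.269, "dz": 0.25, "rx": 0, "ry": 0, "rz": -0.176, "claw": 62}, {"dx": 0.895, "dy": -0.269, "dz": 0.25, "rx": 0, "ry": 0, "rz": -0.176, "claw": 62}, {"dx": 0.895, "dy": -0.269, "dz": 0.25, "rx": 0, "ry": 0, "rz": -0.176, "claw": 62}, {"dx": 0.895, "dy": -0.269, "dz": 0.25, "rx": 0, "ry": 0, "rz": -0.176, "claw": 62}]'

```text
clock: 2.55
position: [0.5523, 0.0009, 0.1517]
orientation: [2.843, 1.336, -0.001]
wrist_force: [0.2, 0.1, 0.1]
grip_width: 0.0622
grip_force: 0.0
```

```bash
cat > pic.py <<'E'
import sys,cv2; from station import r
n,u,v=sys.argv[1],int(sys.argv[3]),int(sys.argv[4]); w=int(sys.argv[5]) if len(sys.argv)>5 else 60
im,d=r.camera(n); cv2.imwrite(f"pics/{n}_{sys.argv[2]}_full.png",im)
cv2.imwrite(f"pics/{sys.argv[2]}.png",cv2.resize(im[max(0,v-w):v+w,max(0,u-w):u+w],None,fx=300/w,fy=300/w,interpolation=cv2.INTER_CUBIC))
E
python3 go.py .553 .006 .047 -39.3; python3 pic.py scene a1 325 235
```

```text
shift [ 0.0148 -0.009   0.3489] turn [-0.0001  0.0005 -0.0039] | p [0.5523 0.0009 0.1517] yaw -39.65 F [0.2 0.1 0.1] w 0.0622 g 0.0 t 2.55 q6 0.56
```

View pics/a1.png

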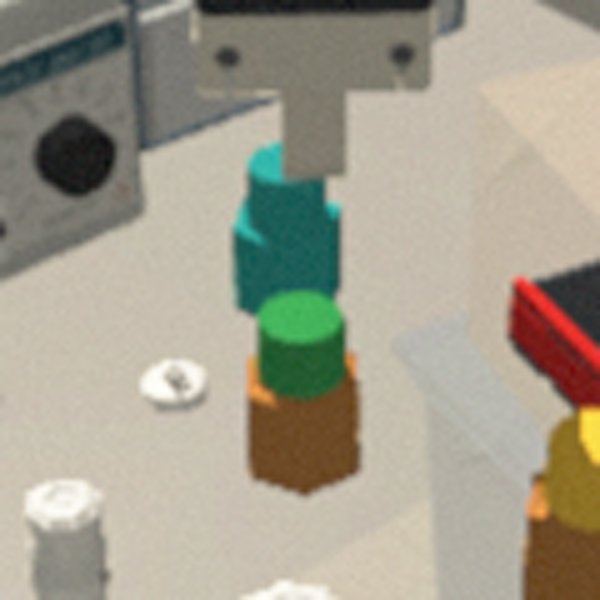

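The gripper is above the green pot, with its finger plane in line with the cap (centre around crop pixel 300,310). The decoy is behind the far finger and clear of it.

>>> servo_tool --targets '[{"dx": 0.015, "dy": -0.009, "dz": 0.15, "rx": 0, "ry": 0, "rz": -0.004, "claw": 62}, {"dx": 0.015, "dy": -0.009, "dz": 0.28, "rx": 0, "ry": 0, "rz": -0.004, "claw": 62}, {"dx": 0.015, "dy": -0.009, "dz": 0.348, "rx": 0, "ry": 0, "rz": -0.004, "claw": 62}, {"dx": 0.015, "dy": -0.009, "dz": 0.348, "rx": 0, "ry": 0, "rz": -0.004, "claw": 62}, {"dx": 0.015, "dy": -0.009, "dz": 0.348, "rx": 0, "ry": 0, "rz": -0.004, "claw": 28}, {"dx": 0.015, "dy": -0.009, "dz": 0.348, "rx": 0, "ry": 0, "rz": -0.004, "claw": 28}, {"dx": 0.015, "dy": -0.009, "dz": 0.348, "rx": 0, "ry": 0, "rz": -0.004, "claw": 28}, {"dx": 0.015, "dy": -0.009, "dz": 0.348, "rx": 0, "ry": 0, "rz": -0.004, "claw": 28}]' --force 20

```text
clock: 3.6
position: [0.5538, 0.0074, 0.048]
orientation: [2.838, 1.346, 0.001]
wrist_force: [-0.5, -0.4, 4.2]
grip_width: 0.0334
grip_force: 20.0
```

```bash
python3 go.py .553 .006 .12 -39.3;python3 pic.py scene a2 325 235
```

```text
shift [-0.0052  0.0011 -0.24  ] turn [ 0.0007 -0.0004  0.0006] | p [0.5538 0.0074 0.048 ] yaw -39.25 F [-0.5 -0.4  4.2] w 0.0334 g 20.0 t 3.6 q6 0.56
```

View pics/a2.png

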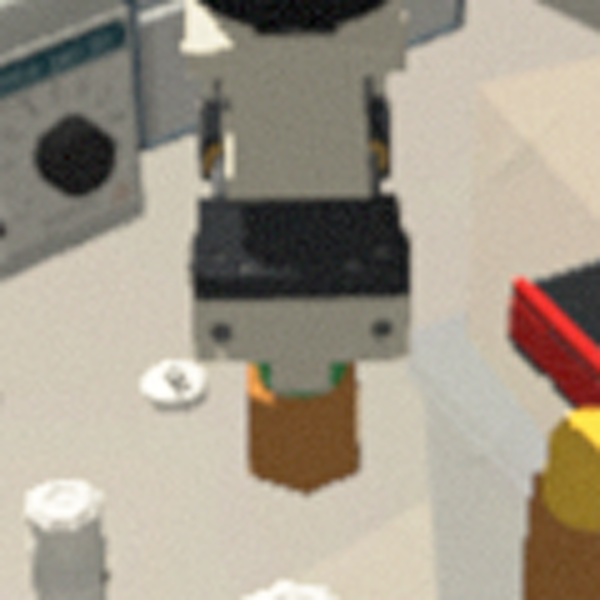

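>>> servo_tool --targets '[{"dx": 0, "dy": 0, "dz": -0.08, "rx": 0, "ry": 0, "rz": 0, "claw": 28}, {"dx": 0, "dy": 0, "dz": -0.2, "rx": 0, "ry": 0, "rz": 0, "claw": 28}, {"dx": 0, "dy": 0, "dz": -0.24, "rx": 0, "ry": 0, "rz": 0, "claw": 28}, {"dx": 0, "dy": 0, "dz": -0.24, "rx": 0, "ry": 0, "rz": 0, "claw": 28}]'

```text
clock: 4.15
position: [0.5536, 0.0074, 0.1194]
orientation: [2.838, 1.346, 0.001]
wrist_force: [-0.5, 0.6, -2.0]
grip_width: 0.0334
grip_force: 20.0
```

```bash
python3 go.py .5075 -.1273 .105 -13.8;python3 pic.py scene a3 325 235
```

```text
shift [-0.4449  0.165   0.0479] turn [ 5.000e-04 -1.000e-04 -2.828e-01] | p [0.5536 0.0074 0.1194] yaw -39.25 F [-0.5  0.6 -2. ] w 0.0334 g 20.0 t 4.15 q6 0.56
```

View pics/a3.png

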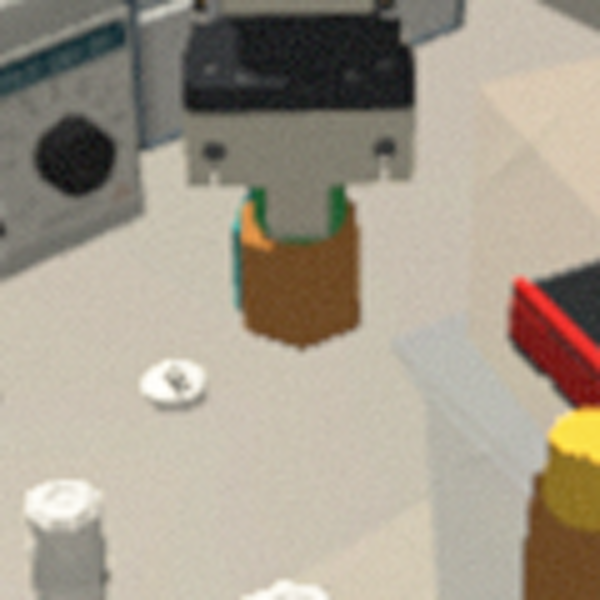

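The green pot hangs upright in the grip, foot at crop pixel (300,345), and the decoy is untouched.

>>> servo_tool --targets '[{"dx": -0.445, "dy": 0.165, "dz": 0.0, "rx": 0, "ry": 0, "rz": -0.283, "claw": 28}, {"dx": -0.445, "dy": 0.165, "dz": 0.0, "rx": 0, "ry": 0, "rz": -0.283, "claw": 28}, {"dx": -0.445, "dy": 0.165, "dz": 0.0, "rx": 0, "ry": 0, "rz": -0.283, "claw": 28}, {"dx": -0.445, "dy": 0.165, "dz": 0.03, "rx": 0, "ry": 0, "rz": -0.283, "claw": 28}, {"dx": -0.445, "dy": 0.165, "dz": 0.048, "rx": 0, "ry": 0, "rz": -0.283, "claw": 28}, {"dx": -0.445, "dy": 0.165, "dz": 0.048, "rx": 0, "ry": 0, "rz": -0.283, "claw": 28}]'

```text
clock: 4.95
position: [0.507, -0.1261, 0.1037]
orientation: [-2.47, -1.938, 0.002]
wrist_force: [0.6, 0.5, -1.7]
grip_width: 0.0338
grip_force: 20.0
```

```bash
python3 go.py .5075 -.1273 .055 -13.8;python3 pic.py scene a4 395 235; python3 pic.py top b4 425 250
```

```text
shift [-0.0037  0.0029  0.1625] turn [-0.0015 -0.0003  0.0006] | p [ 0.507  -0.1261  0.1037] yaw -13.75 F [ 0.6  0.5 -1.7] w 0.0338 g 20.0 t 4.95 q6 -0.15
```

View pics/a4.png

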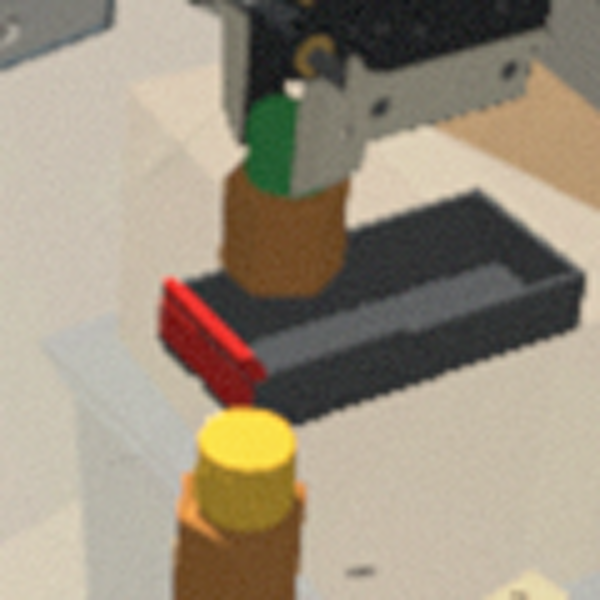

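The green pot hangs over the red end of the tray, its foot between the side walls (crop pixel 285,290). Now I lower it and nudge it to the wall.

>>> servo_tool --targets '[{"dx": -0.004, "dy": 0.003, "dz": 0.08, "rx": 0, "ry": 0, "rz": 0, "claw": 28}, {"dx": -0.004, "dy": 0.003, "dz": 0.14, "rx": 0, "ry": 0, "rz": 0, "claw": 28}, {"dx": -0.004, "dy": 0.003, "dz": 0.16, "rx": 0, "ry": 0, "rz": 0, "claw": 28}, {"dx": -0.004, "dy": 0.003, "dz": 0.16, "rx": 0, "ry": 0, "rz": 0, "claw": 28}, {"dx": 0.006, "dy": 0.003, "dz": 0.16, "rx": 0, "ry": 0, "rz": 0, "claw": 28}, {"dx": 0.01, "dy": 0.003, "dz": 0.16, "rx": 0, "ry": 0, "rz": 0, "claw": 28}, {"dx": 0.01, "dy": 0.003, "dz": 0.16, "rx": 0, "ry": 0, "rz": 0, "claw": 28}]'

```text
clock: 5.92
position: [0.5092, -0.1246, 0.0573]
orientation: [2.471, 1.939, 0.001]
wrist_force: [0.3, 0.5, -1.2]
grip_width: 0.0335
grip_force: 20.0
```

```bash
python3 go.py .5091 -.1214 .055 -13.8
```

```text
shift [ 0.0102 -0.0027  0.0077] turn [0.0005 0.0001 0.0003] | p [ 0.5092 -0.1246  0.0573] yaw -13.77 F [ 0.3  0.5 -1.2] w 0.0335 g 20.0 t 5.92 q6 -0.15
```

>>> servo_tool --targets '[{"dx": 0.004, "dy": 0, "dz": 0.006, "rx": 0, "ry": 0, "rz": 0, "claw": 28}, {"dx": 0.009, "dy": 0, "dz": 0.006, "rx": 0, "ry": 0, "rz": 0, "claw": 28}, {"dx": 0.013, "dy": 0, "dz": 0.006, "rx": 0, "ry": 0, "rz": 0, "claw": 28}, {"dx": 0.013, "dy": 0, "dz": 0.006, "rx": 0, "ry": 0, "rz": 0, "claw": 28}]'

```text
clock: 6.42
position: [0.5096, -0.1216, 0.0553]
orientation: [2.471, 1.939, -0.002]
wrist_force: [-2.0, -4.3, 0.4]
grip_width: 0.0335
grip_force: 20.0
```

```bash
python3 go.py .5091 -.1214 .053 -13.8
```

```text
shift [ 0.0003 -0.0019  0.0078] turn [-0.      0.001   0.0004] | p [ 0.5096 -0.1216  0.0553] yaw -13.76 F [-2.  -4.3  0.4] w 0.0335 g 20.0 t 6.42 q6 -0.14
```

>>> servo_tool --targets '[{"dx": 0.001, "dy": 0, "dz": 0.005, "rx": 0, "ry": 0, "rz": 0, "claw": 28}, {"dx": 0.001, "dy": 0, "dz": 0.01, "rx": 0, "ry": 0, "rz": 0, "claw": 28}, {"dx": 0.001, "dy": 0, "dz": 0.01, "rx": 0, "ry": 0, "rz": 0, "claw": 28}]'

```text
clock: 6.8
position: [0.5102, -0.1219, 0.0531]
orientation: [2.47, 1.938, -0.001]
wrist_force: [-4.1, -6.3, 7.3]
grip_width: 0.0338
grip_force: 20.0
```

```bash
python3 go.py .5091 -.1214 .15 -13.8
```

```text
shift [ 0.     -0.0034 -0.3229] turn [0.001  0.0013 0.0003] | p [ 0.5102 -0.1219  0.0531] yaw -13.77 F [-4.1 -6.3  7.3] w 0.0338 g 20.0 t 6.8 q6 -0.14
```

>>> servo_tool --targets '[{"dx": 0, "dy": 0, "dz": 0, "rx": 0, "ry": 0, "rz": 0, "claw": 40}, {"dx": 0, "dy": 0, "dz": 0, "rx": 0, "ry": 0, "rz": 0, "claw": 62}, {"dx": 0, "dy": 0, "dz": 0, "rx": 0, "ry": 0, "rz": 0, "claw": 62}, {"dx": 0, "dy": 0, "dz": -0.1, "rx": 0, "ry": 0, "rz": 0, "claw": 62}, {"dx": 0, "dy": 0, "dz": -0.25, "rx": 0, "ry": 0, "rz": 0, "claw": 62}, {"dx": 0, "dy": 0, "dz": -0.36, "rx": 0, "ry": 0, "rz": 0, "claw": 62}, {"dx": 0, "dy": 0, "dz": -0.36, "rx": 0, "ry": 0, "rz": 0, "claw": 62}]'

```text
clock: 7.68
position: [0.5115, -0.1209, 0.1626]
orientation: [2.468, 1.936, 0.005]
wrist_force: [-0.6, 0.6, -0.7]
grip_width: 0.062
grip_force: 0.0
```

```bash
python3 go.py .413 -.0065 .16 9.3
```

```text
shift [ 0.2922 -0.4096  0.0062] turn [ 0.0035  0.0012 -0.2563] | p [ 0.5115 -0.1209  0.1626] yaw -13.77 F [-0.6  0.6 -0.7] w 0.062 g 0.0 t 7.67 q6 -0.14
```

>>> servo_tool --targets '[{"dx": 0.292, "dy": -0.41, "dz": 0, "rx": 0.003, "ry": 0, "rz": -0.256, "claw": 62}, {"dx": 0.292, "dy": -0.41, "dz": 0, "rx": 0.003, "ry": 0, "rz": -0.256, "claw": 62}, {"dx": 0.292, "dy": -0.41, "dz": 0, "rx": 0.003, "ry": 0, "rz": -0.256, "claw": 62}, {"dx": 0.292, "dy": -0.41, "dz": 0, "rx": 0.003, "ry": 0, "rz": -0.256, "claw": 62}, {"dx": 0.292, "dy": -0.41, "dz": 0, "rx": 0.003, "ry": 0, "rz": -0.256, "claw": 62}]'

```text
clock: 8.3
position: [0.412, -0.0066, 0.1598]
orientation: [-2.033, -2.39, 0.005]
wrist_force: [1.3, -0.6, 0.5]
grip_width: 0.062
grip_force: 0.0
```

```bash
python3 go.py .413 -.0065 .068 9.3; python3 pic.py scene a5 385 245
```

```text
shift [-3.000e-04  4.700e-03  3.059e-01] turn [-0.0029 -0.0004 -0.0008] | p [ 0.412  -0.0066  0.1598] yaw 9.23 F [ 1.3 -0.6  0.5] w 0.062 g 0.0 t 8.3 q6 -0.36
```

View pics/a5.png

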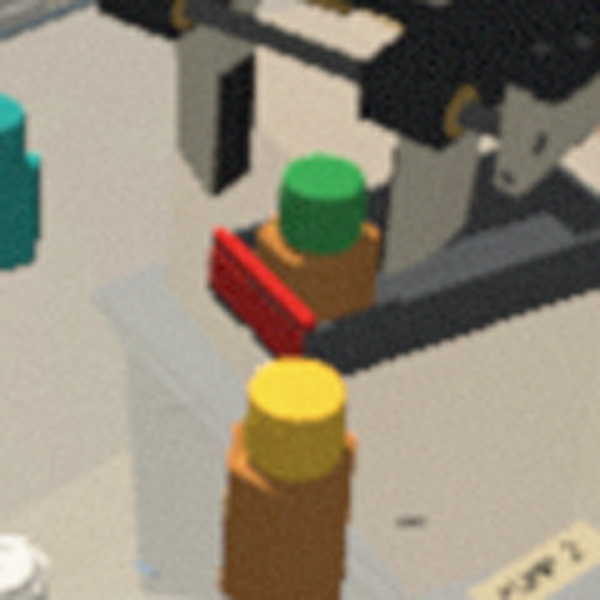

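The green pot stands upright flush against the red wall (crop pixel 320,240), and the gripper is above the yellow cap.

>>> servo_tool --targets '[{"dx": 0, "dy": 0.005, "dz": 0.15, "rx": -0.003, "ry": 0, "rz": 0, "claw": 62}, {"dx": 0, "dy": 0.005, "dz": 0.25, "rx": -0.003, "ry": 0, "rz": 0, "claw": 62}, {"dx": 0, "dy": 0.005, "dz": 0.306, "rx": -0.003, "ry": 0, "rz": 0, "claw": 62}, {"dx": 0, "dy": 0.005, "dz": 0.306, "rx": -0.003, "ry": 0, "rz": 0, "claw": 45}, {"dx": 0, "dy": 0.005, "dz": 0.306, "rx": -0.003, "ry": 0, "rz": 0, "claw": 28}, {"dx": 0, "dy": 0.005, "dz": 0.306, "rx": -0.003, "ry": 0, "rz": 0, "claw": 28}, {"dx": 0, "dy": 0.005, "dz": 0.306, "rx": -0.003, "ry": 0, "rz": 0, "claw": 28}, {"dx": 0, "dy": 0.005, "dz": 0.306, "rx": -0.003, "ry": 0, "rz": 0, "claw": 28}]'

```text
clock: 9.35
position: [0.4129, -0.006, 0.0689]
orientation: [2.034, 2.393, 0.002]
wrist_force: [-1.4, -1.0, 4.0]
grip_width: 0.0338
grip_force: 20.0
```

```bash
python3 go.py .413 -.0065 .15 9.3
```

```text
shift [-0.0015  0.0005 -0.2704] turn [ 0.001  -0.0001 -0.0004] | p [ 0.4129 -0.006   0.0689] yaw 9.26 F [-1.4 -1.   4. ] w 0.0338 g 20.0 t 9.35 q6 -0.36
```

>>> servo_tool --targets '[{"dx": 0, "dy": 0, "dz": -0.08, "rx": 0, "ry": 0, "rz": 0, "claw": 28}, {"dx": 0, "dy": 0, "dz": -0.22, "rx": 0, "ry": 0, "rz": 0, "claw": 28}, {"dx": 0, "dy": 0, "dz": -0.34, "rx": 0, "ry": 0, "rz": 0, "claw": 28}, {"dx": 0, "dy": 0, "dz": -0.34, "rx": 0, "ry": 0, "rz": 0, "claw": 28}]'

```text
clock: 9.85
position: [0.4138, -0.0062, 0.1724]
orientation: [2.032, 2.39, 0.005]
wrist_force: [0.1, -0.1, -1.1]
grip_width: 0.0335
grip_force: 20.0
```

```bash
python3 go.py .4977 -.1721 .17 -13.8
```

```text
shift [-0.5909  0.187   0.0096] turn [0.0034 0.     0.2563] | p [ 0.4138 -0.0062  0.1724] yaw 9.27 F [ 0.1 -0.1 -1.1] w 0.0335 g 20.0 t 9.85 q6 -0.36
```

>>> servo_tool --targets '[{"dx": -0.591, "dy": 0.187, "dz": 0, "rx": 0.003, "ry": 0, "rz": 0.256, "claw": 28}, {"dx": -0.591, "dy": 0.187, "dz": 0, "rx": 0.003, "ry": 0, "rz": 0.256, "claw": 28}, {"dx": -0.591, "dy": 0.187, "dz": 0, "rx": 0.003, "ry": 0, "rz": 0.256, "claw": 28}, {"dx": -0.591, "dy": 0.187, "dz": 0, "rx": 0.003, "ry": 0, "rz": 0.256, "claw": 28}, {"dx": -0.591, "dy": 0.187, "dz": 0, "rx": 0.003, "ry": 0, "rz": 0.256, "claw": 28}, {"dx": -0.591, "dy": 0.187, "dz": 0.1, "rx": 0.003, "ry": 0, "rz": 0.256, "claw": 28}, {"dx": -0.591, "dy": 0.187, "dz": 0.15, "rx": 0.003, "ry": 0, "rz": 0.256, "claw": 28}, {"dx": -0.591, "dy": 0.187, "dz": 0.15, "rx": 0.003, "ry": 0, "rz": 0.256, "claw": 28}]'

```text
clock: 10.85
position: [0.4953, -0.1706, 0.1242]
orientation: [-2.466, -1.936, 0.007]
wrist_force: [-0.4, 0.7, -0.9]
grip_width: 0.0335
grip_force: 20.0
```

```bash
python3 go.py .4977 -.1721 .076 -13.8;python3 pic.py scene a6 395 215
```

```text
shift [-0.003   0.0101  0.1605] turn [-0.005  -0.0004  0.001 ] | p [ 0.4953 -0.1706  0.1242] yaw -13.71 F [-0.4  0.7 -0.9] w 0.0335 g 20.0 t 10.85 q6 -0.24
```

View pics/a6.png

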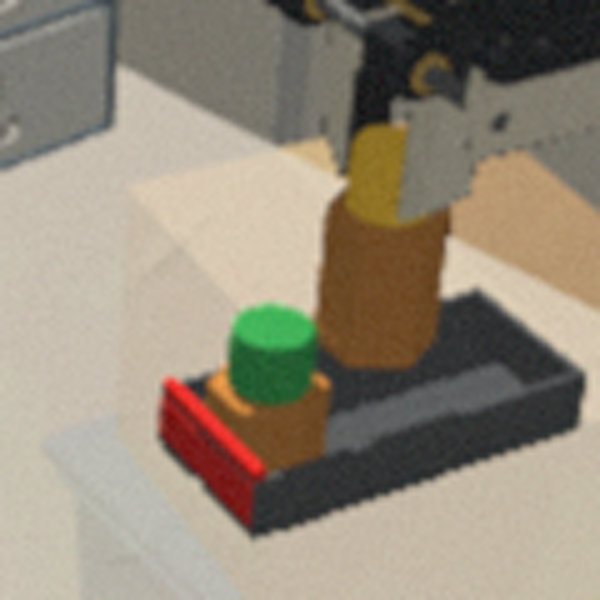

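The yellow pot hangs in the tray behind the green one with a gap (foot near crop pixel 380,360).

>>> servo_tool --targets '[{"dx": -0.003, "dy": 0.01, "dz": 0.06, "rx": -0.005, "ry": 0, "rz": 0, "claw": 28}, {"dx": -0.003, "dy": 0.01, "dz": 0.12, "rx": -0.005, "ry": 0, "rz": 0, "claw": 28}, {"dx": -0.003, "dy": 0.01, "dz": 0.157, "rx": -0.005, "ry": 0, "rz": 0, "claw": 28}, {"dx": -0.003, "dy": 0.01, "dz": 0.157, "rx": -0.005, "ry": 0, "rz": 0, "claw": 28}, {"dx": 0.005, "dy": 0.01, "dz": 0.157, "rx": -0.005, "ry": 0, "rz": 0, "claw": 28}, {"dx": 0.011, "dy": 0.01, "dz": 0.157, "rx": -0.005, "ry": 0, "rz": 0, "claw": 28}, {"dx": 0.011, "dy": 0.01, "dz": 0.157, "rx": -0.005, "ry": 0, "rz": 0, "claw": 28}]'

```text
clock: 11.78
position: [0.5, -0.1693, 0.0785]
orientation: [2.469, 1.937, 0.003]
wrist_force: [0.1, -0.1, -1.4]
grip_width: 0.0335
grip_force: 20.0
```

```bash
python3 go.py .4996 -.1644 .074 -13.8
```

```text
shift [ 0.0154 -0.0053  0.0148] turn [0.0024 0.0001 0.0004] | p [ 0.5    -0.1693  0.0785] yaw -13.76 F [ 0.1 -0.1 -1.4] w 0.0335 g 20.0 t 11.78 q6 -0.23
```

>>> servo_tool --targets '[{"dx": 0.005, "dy": 0, "dz": 0.006, "rx": 0.002, "ry": 0, "rz": 0, "claw": 28}, {"dx": 0.01, "dy": 0, "dz": 0.006, "rx": 0.002, "ry": 0, "rz": 0, "claw": 28}, {"dx": 0.014, "dy": 0, "dz": 0.006, "rx": 0.002, "ry": 0, "rz": 0, "claw": 28}, {"dx": 0.018, "dy": 0, "dz": 0.006, "rx": 0.002, "ry": 0, "rz": 0, "claw": 28}, {"dx": 0.018, "dy": 0, "dz": 0.006, "rx": 0.002, "ry": 0, "rz": 0, "claw": 28}]'

```text
clock: 12.4
position: [0.5012, -0.1651, 0.0767]
orientation: [2.47, 1.938, -0.001]
wrist_force: [-1.1, -4.8, 1.9]
grip_width: 0.0336
grip_force: 20.0
```

```bash
python3 go.py .4996 -.1644 .074 -13.8
```

```text
shift [ 0.0011 -0.0057  0.0091] turn [0.0005 0.0011 0.0004] | p [ 0.5012 -0.1651  0.0767] yaw -13.76 F [-1.1 -4.8  1.9] w 0.0336 g 20.0 t 12.4 q6 -0.22
```

>>> servo_tool --targets '[{"dx": 0.001, "dy": 0, "dz": 0.005, "rx": 0, "ry": 0, "rz": 0, "claw": 28}, {"dx": 0.001, "dy": 0, "dz": 0.01, "rx": 0, "ry": 0, "rz": 0, "claw": 28}, {"dx": 0.001, "dy": 0, "dz": 0.01, "rx": 0, "ry": 0, "rz": 0, "claw": 28}]'

```text
clock: 12.78
position: [0.5016, -0.1653, 0.0744]
orientation: [2.469, 1.937, -0.001]
wrist_force: [-2.7, -6.7, 7.7]
grip_width: 0.0338
grip_force: 20.0
```

```bash
python3 go.py .4996 -.1644 .18 -13.8
```

```text
shift [ 0.0004 -0.0065 -0.352 ] turn [0.0014 0.0015 0.0004] | p [ 0.5016 -0.1653  0.0744] yaw -13.77 F [-2.7 -6.7  7.7] w 0.0338 g 20.0 t 12.78 q6 -0.22
```

>>> servo_tool --targets '[{"dx": 0, "dy": 0, "dz": 0, "rx": 0, "ry": 0, "rz": 0, "claw": 40}, {"dx": 0, "dy": 0, "dz": 0, "rx": 0, "ry": 0, "rz": 0, "claw": 62}, {"dx": 0, "dy": 0, "dz": 0, "rx": 0, "ry": 0, "rz": 0, "claw": 62}, {"dx": 0, "dy": 0, "dz": -0.1, "rx": 0, "ry": 0, "rz": 0, "claw": 62}, {"dx": 0, "dy": 0, "dz": -0.25, "rx": 0, "ry": 0, "rz": 0, "claw": 62}, {"dx": 0, "dy": 0, "dz": -0.4, "rx": 0, "ry": 0, "rz": 0, "claw": 62}, {"dx": 0, "dy": 0, "dz": -0.4, "rx": 0, "ry": 0, "rz": 0, "claw": 62}]'

```text
clock: 13.65
position: [0.503, -0.1645, 0.1967]
orientation: [2.467, 1.935, 0.005]
wrist_force: [0.0, 0.5, -1.4]
grip_width: 0.0623
grip_force: 0.0
```

```bash
python3 go.py .4235 .2355 .19 -30.9
```

```text
shift [ 1.2319 -0.5748  0.0163] turn [0.0047 0.0003 0.1904] | p [ 0.503  -0.1645  0.1967] yaw -13.77 F [ 0.   0.5 -1.4] w 0.0623 g 0.0 t 13.65 q6 -0.22
```

>>> servo_tool --targets '[{"dx": 1, "dy": -0.467, "dz": 0, "rx": 0.003, "ry": 0, "rz": 0.19, "claw": 62}, {"dx": 1, "dy": -0.467, "dz": 0, "rx": 0.003, "ry": 0, "rz": 0.19, "claw": 62}, {"dx": 1, "dy": -0.467, "dz": 0, "rx": 0.003, "ry": 0, "rz": 0.19, "claw": 62}, {"dx": 1, "dy": -0.467, "dz": 0, "rx": 0.003, "ry": 0, "rz": 0.19, "claw": 62}, {"dx": 1, "dy": -0.467, "dz": 0, "rx": 0.003, "ry": 0, "rz": 0.19, "claw": 62}, {"dx": 1, "dy": -0.467, "dz": 0, "rx": 0.003, "ry": 0, "rz": 0.19, "claw": 62}]'

```text
clock: 14.4
position: [0.4347, 0.1638, 0.1921]
orientation: [-2.726, -1.552, 0.008]
wrist_force: [0.0, -0.7, 0.8]
grip_width: 0.062
grip_force: 0.0
```

```bash
python3 go.py .4235 .2355 .18 -30.9
```

```text
shift [ 0.1865 -0.1538  0.0411] turn [-0.0043  0.0011  0.0025] | p [0.4347 0.1638 0.1921] yaw -30.67 F [ 0.  -0.7  0.8] w 0.062 g 0.0 t 14.4 q6 0.73
```

>>> servo_tool --targets '[{"dx": 0.187, "dy": -0.154, "dz": 0.02, "rx": -0.004, "ry": 0.001, "rz": 0.002, "claw": 62}, {"dx": 0.187, "dy": -0.154, "dz": 0.02, "rx": -0.004, "ry": 0.001, "rz": 0.002, "claw": 62}, {"dx": 0.187, "dy": -0.154, "dz": 0.02, "rx": -0.004, "ry": 0.001, "rz": 0.002, "claw": 62}]'

```text
clock: 14.78
position: [0.425, 0.2329, 0.1865]
orientation: [2.733, 1.548, -0.001]
wrist_force: [0.6, 0.4, 0.2]
grip_width: 0.0617
grip_force: 0.0
```

```bash
python3 go.py .4235 .2355 .088 -30.9;python3 pic.py scene a7 300 260 120
```

```text
shift [ 0.0052 -0.0091  0.3282] turn [ 0.0004  0.0006 -0.0005] | p [0.425  0.2329 0.1865] yaw -30.95 F [0.6 0.4 0.2] w 0.0617 g 0.0 t 14.78 q6 0.88
```

View pics/a7.png

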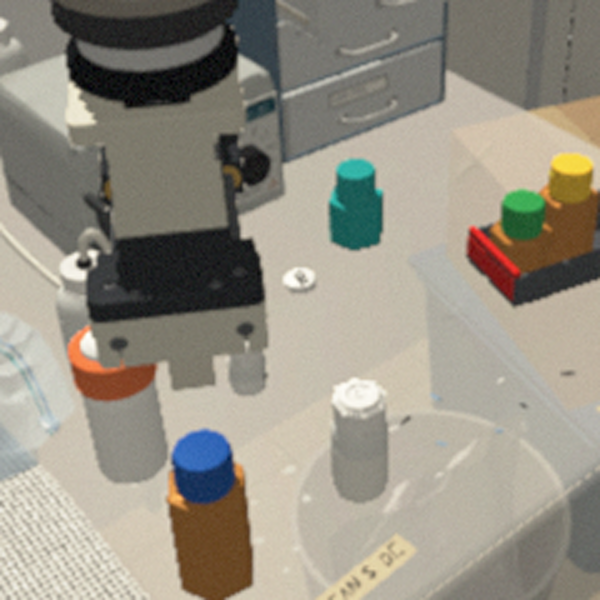

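Both placed pots stand snug (crop pixels 522,215 and 570,180), and the gripper is over the blue cap, clear of the jar.

>>> servo_tool --targets '[{"dx": 0.005, "dy": -0.009, "dz": 0.15, "rx": 0, "ry": 0, "rz": 0, "claw": 62}, {"dx": 0.005, "dy": -0.009, "dz": 0.27, "rx": 0, "ry": 0, "rz": 0, "claw": 62}, {"dx": 0.005, "dy": -0.009, "dz": 0.328, "rx": 0, "ry": 0, "rz": 0, "claw": 62}, {"dx": 0.005, "dy": -0.009, "dz": 0.328, "rx": 0, "ry": 0, "rz": 0, "claw": 45}, {"dx": 0.005, "dy": -0.009, "dz": 0.328, "rx": 0, "ry": 0, "rz": 0, "claw": 28}, {"dx": 0.005, "dy": -0.009, "dz": 0.328, "rx": 0, "ry": 0, "rz": 0, "claw": 28}, {"dx": 0.005, "dy": -0.009, "dz": 0.328, "rx": 0, "ry": 0, "rz": 0, "claw": 28}, {"dx": 0.005, "dy": -0.009, "dz": 0.328, "rx": 0, "ry": 0, "rz": 0, "claw": 28}]'

```text
clock: 15.82
position: [0.4248, 0.2357, 0.0898]
orientation: [2.734, 1.545, 0.005]
wrist_force: [-1.1, -0.3, 6.2]
grip_width: 0.0334
grip_force: 20.0
```

```bash
python3 go.py .4235 .2355 .24 -30.9
```

```text
shift [-0.0017 -0.002  -0.5007] turn [ 0.0017 -0.0013 -0.0017] | p [0.4248 0.2357 0.0898] yaw -31.05 F [-1.1 -0.3  6.2] w 0.0334 g 20.0 t 15.82 q6 0.89
```

>>> servo_tool --targets '[{"dx": 0, "dy": 0, "dz": -0.08, "rx": 0, "ry": 0, "rz": 0, "claw": 28}, {"dx": 0, "dy": 0, "dz": -0.25, "rx": 0, "ry": 0, "rz": 0, "claw": 28}, {"dx": 0, "dy": 0, "dz": -0.4, "rx": 0, "ry": 0, "rz": 0, "claw": 28}, {"dx": 0, "dy": 0, "dz": -0.5, "rx": 0, "ry": 0, "rz": 0, "claw": 28}, {"dx": 0, "dy": 0, "dz": -0.5, "rx": 0, "ry": 0, "rz": 0, "claw": 28}]'

```text
clock: 16.45
position: [0.4249, 0.2358, 0.2407]
orientation: [2.733, 1.545, 0.009]
wrist_force: [0.1, -0.2, -3.2]
grip_width: 0.0339
grip_force: 20.0
```

```bash
python3 go.py .4881 -.2151 .23 -13.8
```

```text
shift [-1.1793  0.9556  0.0349] turn [ 0.0032 -0.0022 -0.1917] | p [0.4249 0.2358 0.2407] yaw -31.05 F [ 0.1 -0.2 -3.2] w 0.0339 g 20.0 t 16.45 q6 0.89
```

>>> servo_tool --targets '[{"dx": -0.9, "dy": 0.73, "dz": 0, "rx": 0.003, "ry": -0.002, "rz": -0.19, "claw": 28}, {"dx": -0.9, "dy": 0.73, "dz": 0, "rx": 0.003, "ry": -0.002, "rz": -0.19, "claw": 28}, {"dx": -0.9, "dy": 0.73, "dz": 0, "rx": 0.003, "ry": -0.002, "rz": -0.19, "claw": 28}, {"dx": -0.9, "dy": 0.73, "dz": 0, "rx": 0.003, "ry": -0.002, "rz": -0.19, "claw": 28}, {"dx": -0.9, "dy": 0.73, "dz": 0, "rx": 0.003, "ry": -0.002, "rz": -0.19, "claw": 28}, {"dx": -0.9, "dy": 0.73, "dz": 0, "rx": 0.003, "ry": -0.002, "rz": -0.19, "claw": 28}, {"dx": -0.9, "dy": 0.73, "dz": 0, "rx": 0.003, "ry": -0.002, "rz": -0.19, "claw": 28}]'

```text
clock: 17.32
position: [0.4716, -0.1113, 0.2368]
orientation: [-2.476, -1.927, 0.009]
wrist_force: [0.1, -0.3, -2.4]
grip_width: 0.0337
grip_force: 20.0
```

```bash
python3 go.py .4881 -.2151 .23 -13.8
```

```text
shift [-0.3219  0.1383  0.0225] turn [-0.0044  0.0014 -0.0046] | p [ 0.4716 -0.1113  0.2368] yaw -14.21 F [ 0.1 -0.3 -2.4] w 0.0337 g 20.0 t 17.32 q6 -0.14
```

>>> servo_tool --targets '[{"dx": -0.322, "dy": 0.138, "dz": 0, "rx": -0.003, "ry": 0.001, "rz": -0.004, "claw": 28}, {"dx": -0.322, "dy": 0.138, "dz": 0, "rx": -0.003, "ry": 0.001, "rz": -0.004, "claw": 28}, {"dx": -0.322, "dy": 0.138, "dz": 0.05, "rx": -0.003, "ry": 0.001, "rz": -0.004, "claw": 28}, {"dx": -0.322, "dy": 0.138, "dz": 0.2, "rx": -0.003, "ry": 0.001, "rz": -0.004, "claw": 28}, {"dx": -0.322, "dy": 0.138, "dz": 0.3, "rx": -0.003, "ry": 0.001, "rz": -0.004, "claw": 28}, {"dx": -0.322, "dy": 0.138, "dz": 0.3, "rx": -0.003, "ry": 0.001, "rz": -0.004, "claw": 28}]'

```text
clock: 18.08
position: [0.4876, -0.2108, 0.1476]
orientation: [-2.466, -1.943, 0.002]
wrist_force: [-1.1, -0.7, 1.0]
grip_width: 0.0334
grip_force: 32.9
```

```bash
python3 go.py .4881 -.2151 .098 -13.8; python3 pic.py scene a8 410 205
```

```text
shift [-0.0134  0.0052  0.1654] turn [-0.0013  0.0001  0.0031] | p [ 0.4876 -0.2108  0.1476] yaw -13.53 F [-1.1 -0.7  1. ] w 0.0334 g 32.9 t 18.07 q6 -0.32
```

View pics/a8.png

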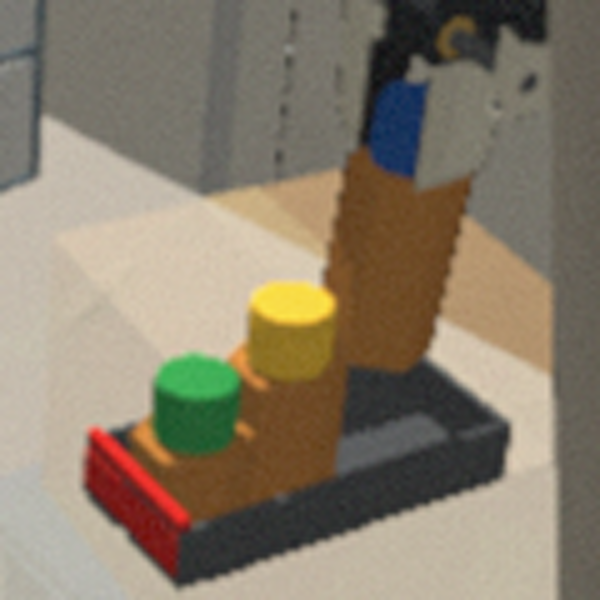

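```bash
cat > ov.py <<'E'
from fit import *
from scipy.spatial.transform import Rotation as Ro
im=cv2.imread("pics/scene_a8_full.png");cam=prep("scene")
p=r.state()["position"]; z0=p[2]-.0898
out=[]
for tilt in(0,5,-5):
    g=cv2.resize(im[145:265,350:470],None,fx=5,fy=5,interpolation=cv2.INTER_CUBIC)
    a=np.radians(76.2); pts=np.vstack(potparts((p[0],p[1],a),.11,z0)[:1]+potparts((p[0],p[1],a),.11,z0)[1:])
    ax=np.array([-np.sin(a),np.cos(a),0]); c=p+np.array([0,0,.019])
    for q in(pts[:12],):
        q=Ro.from_rotvec(ax*np.radians(tilt)).apply(q-c)+c
        uv=((proj(q,cam)-[350,145]+.5)*5).astype(np.int32)
        cv2.polylines(g,[uv[:6]],True,(255,255,255),1);cv2.polylines(g,[uv[6:]],True,(255,255,255),1)
        for i in range(6): cv2.line(g,tuple(map(int,uv[i])),tuple(map(int,uv[i+6])),(0,255,0),1)
    out.append(g[100:420,260:520])
cv2.imwrite("pics/ov8.png",np.hstack(out))
E
python3 ov.py
```

```text
(no output)
```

View pics/ov8.png

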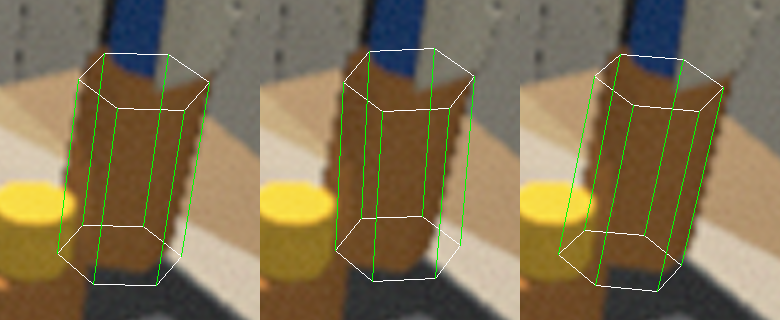

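>>> servo_tool --targets '[{"dx": -0.02, "dy": 0.003, "dz": 0, "rx": -0.001, "ry": 0, "rz": 0.003, "claw": 28}, {"dx": -0.02, "dy": 0.003, "dz": 0, "rx": -0.001, "ry": 0, "rz": 0.003, "claw": 28}, {"dx": -0.02, "dy": 0.003, "dz": 0, "rx": -0.001, "ry": 0, "rz": 0.003, "claw": 28}]'

```text
clock: 18.5
position: [0.4883, -0.2184, 0.149]
orientation: [2.472, 1.936, 0.002]
wrist_force: [0.2, 0.6, -1.5]
grip_width: 0.0334
grip_force: 32.0
```

```bash
python3 go.py .4881 -.2151 .098 -13.8
cat > tilt.py <<'E'
from fit import *
from scipy.spatial.transform import Rotation as Ro
im,_=r.camera("scene"); cv2.imwrite("pics/t9.png",im); cam=prep("scene"); s=r.state(); p=s["position"]
print(s["moment"].round(3),s["grip_force"])
u0,v0,u1,v1=400,165,460,225
g=cv2.GaussianBlur(cv2.resize(im[v0:v1,u0:u1],None,fx=4,fy=4,interpolation=cv2.INTER_CUBIC),(0,0),2)
h=cv2.cvtColor(g,cv2.COLOR_BGR2HSV); m=(h[...,1]>140)&(h[...,0]>5)&(h[...,0]<20)&(h[...,2]<130)
ys=[y for y in range(0,240,12) if m[y].sum()>20]
for y in ys: x=np.where(m[y])[0]; print(v0+y/4, u0+x.min()/4,u0+x.max()/4)
a=np.radians(76.2); ax=np.array([-np.sin(a),np.cos(a),0]); c=p+[0,0,.019]
for T in(-6,-3,0,3,6):
    q=potparts((p[0],p[1],a),.11,p[2]-.0898)[0]; q=Ro.from_rotvec(ax*np.radians(T)).apply(q-c)+c
    uv=proj(q,cam); lo,hi=uv[:6],uv[6:]; i=lo[:,0].argmin(); j=lo[:,0].argmax()
    print(T,"L",hi[i].round(1),lo[i].round(1),"R",hi[j].round(1),lo[j].round(1))
E
python3 tilt.py
```

```text
shift [ 0.0106 -0.0036  0.1699] turn [ 0.0016  0.0001 -0.0008] | p [ 0.4883 -0.2184  0.149 ] yaw -13.87 F [ 0.2  0.6 -1.5] w 0.0334 g 32.0 t 18.5 q6 -0.32
[-0.009 -0.146 -0.045] 32.031008590183774
177.0 422.25 427.5
180.0 421.25 445.25
183.0 421.0 444.25
186.0 420.25 443.75
189.0 419.0 443.25
192.0 419.25 442.5
195.0 418.25 441.5
198.0 417.5 440.75
201.0 417.75 440.25
204.0 418.25 439.5
207.0 418.5 438.75
210.0 419.5 437.25
213.0 420.0 435.5
216.0 426.25 433.0
222.0 405.0 418.75
-6 L [418.7 177.7] [411.  213.5] R [444.4 180.3] [435.4 215.9]
-3 L [419.2 178.2] [413.1 213.4] R [445.1 179.7] [437.7 214.9]
0 L [419.7 178.5] [415.3 213.2] R [445.7 179. ] [440.  213.8]
3 L [420.2 178.9] [417.5 212.9] R [446.4 178.3] [442.3 212.6]
6 L [420.8 179.1] [419.7 212.5] R [447.  177.6] [444.6 211.3]
```

>>> servo_tool --targets '[{"dx": -0.004, "dy": -0.003, "dz": 0.01, "rx": 0.001, "ry": -0.05, "rz": 0, "claw": 28}, {"dx": -0.004, "dy": -0.003, "dz": 0.01, "rx": 0.001, "ry": -0.05, "rz": 0, "claw": 28}, {"dx": -0.004, "dy": -0.003, "dz": 0.01, "rx": 0.001, "ry": -0.05, "rz": 0, "claw": 28}]' --force 30

```text
clock: 18.92
position: [0.4873, -0.2195, 0.1463]
orientation: [2.433, 1.906, -0.093]
wrist_force: [0.2, -0.6, -2.5]
grip_width: 0.0336
grip_force: 41.9
```

```bash
python3 go.py .4881 -.2151 .098 -13.8; python3 tilt.py
```

```text
shift [ 0.0274 -0.0012  0.1593] turn [ 0.0009  0.0495 -0.0007] | p [ 0.4873 -0.2195  0.1463] yaw -13.86 F [ 0.2 -0.6 -2.5] w 0.0336 g 41.9 t 18.93 q6 -0.24
[ 0.067 -0.13  -0.   ] 41.86839129140935
180.0 422.25 430.5
183.0 422.0 445.75
186.0 421.5 445.25
189.0 421.25 444.75
192.0 421.0 444.5
195.0 420.0 443.5
198.0 420.0 443.5
201.0 419.75 442.5
204.0 419.5 442.25
207.0 418.75 441.5
210.0 418.0 440.5
213.0 421.5 439.25
216.0 423.75 435.25
222.0 405.0 418.5
-6 L [419.4 178.9] [411.6 214.5] R [445.  181.5] [436. 217.]
-3 L [419.9 179.3] [413.8 214.5] R [445.7 180.9] [438.3 216. ]
0 L [420.4 179.7] [415.9 214.3] R [446.4 180.2] [440.6 214.9]
3 L [420.9 180. ] [418.2 214. ] R [447.  179.5] [442.9 213.6]
6 L [421.4 180.3] [420.4 213.6] R [447.6 178.8] [445.1 212.3]
```

>>> servo_tool --targets '[{"dx": 0.027, "dy": -0.001, "dz": 0.05, "rx": 0, "ry": 0, "rz": 0, "claw": 28}, {"dx": 0.027, "dy": -0.001, "dz": 0.1, "rx": 0, "ry": 0, "rz": 0, "claw": 28}, {"dx": 0.027, "dy": -0.001, "dz": 0.14, "rx": 0, "ry": 0, "rz": 0, "claw": 28}, {"dx": 0.027, "dy": -0.001, "dz": 0.155, "rx": 0, "ry": 0, "rz": 0, "claw": 28}, {"dx": 0.027, "dy": -0.001, "dz": 0.155, "rx": 0, "ry": 0, "rz": 0, "claw": 28}]'

```text
clock: 19.6
position: [0.4879, -0.2155, 0.0989]
orientation: [2.434, 1.905, -0.095]
wrist_force: [-0.2, -0.2, -0.8]
grip_width: 0.0333
grip_force: 41.9
```

```bash
python3 go.py .490 -.207 .097 -13.8
```

```text
shift [0.0297 0.     0.0042] turn [ 0.0005  0.0503 -0.0011] | p [ 0.4879 -0.2155  0.0989] yaw -13.89 F [-0.2 -0.2 -0.8] w 0.0333 g 41.9 t 19.6 q6 -0.22
```

>>> servo_tool --targets '[{"dx": 0.007, "dy": 0, "dz": 0, "rx": 0, "ry": 0, "rz": 0, "claw": 28}, {"dx": 0.013, "dy": 0, "dz": -0.001, "rx": 0, "ry": 0, "rz": 0, "claw": 28}, {"dx": 0.018, "dy": 0, "dz": -0.001, "rx": 0, "ry": 0, "rz": 0, "claw": 28}, {"dx": 0.022, "dy": 0, "dz": -0.001, "rx": 0, "ry": 0, "rz": 0, "claw": 28}, {"dx": 0.022, "dy": 0, "dz": -0.001, "rx": 0, "ry": 0, "rz": 0, "claw": 28}]'

```text
clock: 20.23
position: [0.4897, -0.2091, 0.0992]
orientation: [2.432, 1.905, -0.095]
wrist_force: [-0.3, -1.2, -1.3]
grip_width: 0.0337
grip_force: 41.2
```

```bash
python3 go.py .490 -.207 .097 -13.8
```

```text
shift [ 0.0076 -0.0006  0.0067] turn [ 0.0011  0.0507 -0.0007] | p [ 0.4897 -0.2091  0.0992] yaw -13.86 F [-0.3 -1.2 -1.3] w 0.0337 g 41.2 t 20.23 q6 -0.21
```

>>> servo_tool --targets '[{"dx": 0, "dy": 0, "dz": 0.006, "rx": 0, "ry": 0, "rz": 0, "claw": 28}, {"dx": 0, "dy": 0, "dz": 0.011, "rx": 0, "ry": 0, "rz": 0, "claw": 28}, {"dx": 0, "dy": 0, "dz": 0.011, "rx": 0, "ry": 0, "rz": 0, "claw": 28}]'

```text
clock: 20.6
position: [0.4894, -0.2092, 0.0954]
orientation: [2.434, 1.905, -0.095]
wrist_force: [-0.3, -0.7, -2.1]
grip_width: 0.0336
grip_force: 41.1
```

```bash
python3 go.py .490 -.207 .095 -13.8
```

```text
shift [0.0076 0.0001 0.0009] turn [ 0.0006  0.0502 -0.001 ] | p [ 0.4894 -0.2092  0.0954] yaw -13.89 F [-0.3 -0.7 -2.1] w 0.0336 g 41.1 t 20.6 q6 -0.2
```

Not yet on the floor; I push to contact, then lower further.

>>> servo_tool --targets '[{"dx": 0.005, "dy": 0, "dz": 0, "rx": 0, "ry": 0, "rz": 0, "claw": 28}, {"dx": 0.01, "dy": 0, "dz": 0, "rx": 0, "ry": 0, "rz": 0, "claw": 28}, {"dx": 0.01, "dy": 0, "dz": 0, "rx": 0, "ry": 0, "rz": 0, "claw": 28}]'

```text
clock: 20.98
position: [0.4904, -0.2072, 0.096]
orientation: [2.431, 1.904, -0.096]
wrist_force: [-1.3, -5.8, 0.3]
grip_width: 0.0335
grip_force: 34.5
```

```bash
python3 go.py .490 -.207 .093 -13.8; python3 tilt.py
```

```text
shift [ 0.0013 -0.0016  0.0098] turn [ 0.0015  0.0516 -0.0006] | p [ 0.4904 -0.2072  0.096 ] yaw -13.85 F [-1.3 -5.8  0.3] w 0.0335 g 34.5 t 20.98 q6 -0.2
[-1.231  0.322  0.081] 34.55524762700293
204.0 415.5 437.75
207.0 416.75 437.5
210.0 416.75 436.25
213.0 416.5 436.0
216.0 415.75 435.5
219.0 414.5 435.75
222.0 404.5 435.75
-6 L [411.4 202.2] [404.2 235.8] R [436.3 204.7] [428.  238.2]
-3 L [411.9 202.6] [406.3 235.7] R [437.  204.1] [430.2 237.2]
0 L [412.4 202.9] [408.5 235.5] R [437.6 203.5] [432.4 236.1]
3 L [412.9 203.2] [410.6 235.1] R [438.2 202.8] [434.7 234.9]
6 L [413.4 203.5] [412.8 234.6] R [438.8 202.1] [436.9 233.5]
```

>>> servo_tool --targets '[{"dx": 0, "dy": 0, "dz": 0.006, "rx": 0, "ry": 0, "rz": 0, "claw": 28}, {"dx": 0, "dy": 0, "dz": 0.012, "rx": 0, "ry": 0, "rz": 0, "claw": 28}, {"dx": 0, "dy": 0, "dz": 0.012, "rx": 0, "ry": 0, "rz": 0, "claw": 28}]'

```text
clock: 21.4
position: [0.4905, -0.2075, 0.0923]
orientation: [2.431, 1.904, -0.095]
wrist_force: [-1.4, -5.3, 0.1]
grip_width: 0.0334
grip_force: 34.8
```

```bash
python3 go.py .490 -.207 .093 -13.8
```

```text
shift [ 0.0009 -0.002  -0.0023] turn [ 0.0017  0.0513 -0.0008] | p [ 0.4905 -0.2075  0.0923] yaw -13.87 F [-1.4 -5.3  0.1] w 0.0334 g 34.8 t 21.4 q6 -0.2
```

>>> servo_tool --targets '[{"dx": 0, "dy": 0, "dz": 0.005, "rx": 0, "ry": 0, "rz": 0, "claw": 28}, {"dx": 0, "dy": 0, "dz": 0.008, "rx": 0, "ry": 0, "rz": 0, "claw": 28}, {"dx": 0, "dy": 0, "dz": 0.008, "rx": 0, "ry": 0, "rz": 0, "claw": 28}]'

```text
clock: 21.78
position: [0.4905, -0.2076, 0.09]
orientation: [2.431, 1.904, -0.095]
wrist_force: [-1.4, -5.2, 0.2]
grip_width: 0.0336
grip_force: 34.9
```

```bash
python3 go.py .490 -.207 .09 -13.8; python3 tilt.py
```

```text
shift [ 0.0014 -0.0021 -0.0002] turn [ 0.0018  0.0512 -0.0008] | p [ 0.4905 -0.2076  0.09  ] yaw -13.86 F [-1.4 -5.2  0.2] w 0.0336 g 34.9 t 21.77 q6 -0.2
[-0.938  0.098  0.028] 34.908267613323574
207.0 416.75 437.5
210.0 416.5 436.25
213.0 416.25 436.0
216.0 416.0 435.5
219.0 414.5 435.5
222.0 404.5 435.5
-6 L [411.1 204.7] [404. 238.] R [436.  207.2] [427.7 240.4]
-3 L [411.6 205. ] [406.1 237.9] R [436.6 206.5] [429.9 239.4]
0 L [412.1 205.3] [408.2 237.6] R [437.3 205.9] [432.1 238.3]
3 L [412.6 205.6] [410.4 237.3] R [437.9 205.2] [434.4 237. ]
6 L [413.2 205.9] [412.6 236.8] R [438.5 204.6] [436.6 235.7]
```

>>> servo_tool --targets '[{"dx": 0, "dy": 0, "dz": 0.004, "rx": 0, "ry": 0, "rz": 0, "claw": 28}, {"dx": 0, "dy": 0, "dz": 0.008, "rx": 0, "ry": 0, "rz": 0, "claw": 28}, {"dx": 0, "dy": 0, "dz": 0.008, "rx": 0, "ry": 0, "rz": 0, "claw": 28}]'

```text
clock: 22.2
position: [0.4905, -0.2076, 0.0876]
orientation: [2.432, 1.904, -0.095]
wrist_force: [-1.6, -5.1, 1.5]
grip_width: 0.0333
grip_force: 35.0
```

```bash
python3 go.py .490 -.207 .088 -13.8
cat > last.py <<'E'
from fit import *
im,_=r.camera("scene"); cam=prep("scene"); p=r.state()["position"]
g=cv2.resize(im[170:250,340:460],None,fx=6,fy=6,interpolation=cv2.INTER_CUBIC); a=np.radians(76.2)
c=np.array([.496,-.1748])+(-.033)*np.array([np.cos(a),np.sin(a)])
for z0,col in((.005,(255,255,255)),(p[2]-.0898,(0,255,0))):
    q=potparts((*c,a),.11,z0)[0]; uv=((proj(q,cam)-[340,170]+.5)*6).astype(np.int32)
    cv2.polylines(g,[uv[:6]],True,col,1);cv2.polylines(g,[uv[6:]],True,col,1)
cv2.imwrite("pics/last.png",g)
h=cv2.cvtColor(im,cv2.COLOR_BGR2HSV)
for v in range(196,212): print(v,[ (int(h[v,u,0]),int(h[v,u,1]),int(h[v,u,2])) for u in (414,416,418,434,436,438)])
E
python3 last.py
```

```text
shift [ 0.0014 -0.0019 -0.0016] turn [ 0.0017  0.051  -0.0008] | p [ 0.4905 -0.2076  0.0876] yaw -13.87 F [-1.6 -5.1  1.5] w 0.0333 g 35.0 t 22.2 q6 -0.2
196 [(23, 40, 114), (20, 39, 79), (109, 153, 70), (25, 35, 125), (21, 43, 126), (24, 32, 118)]
197 [(18, 42, 151), (22, 40, 70), (109, 183, 71), (25, 35, 124), (18, 40, 126), (26, 34, 114)]
198 [(22, 40, 167), (20, 44, 69), (106, 185, 73), (22, 36, 126), (21, 41, 124), (21, 35, 96)]
199 [(21, 45, 164), (23, 46, 67), (110, 200, 70), (21, 34, 126), (21, 32, 128), (25, 35, 95)]
200 [(18, 46, 195), (19, 58, 127), (110, 143, 80), (20, 41, 125), (22, 39, 124), (17, 36, 114)]
201 [(17, 45, 214), (17, 86, 134), (113, 108, 78), (20, 40, 126), (24, 38, 129), (21, 38, 127)]
202 [(18, 72, 178), (13, 145, 114), (137, 58, 79), (23, 37, 123), (24, 39, 123), (19, 35, 124)]
203 [(20, 159, 138), (16, 182, 108), (0, 59, 78), (21, 34, 127), (28, 31, 125), (21, 42, 122)]
204 [(22, 189, 139), (17, 175, 118), (12, 143, 102), (23, 34, 126), (24, 40, 127), (20, 47, 120)]
205 [(22, 192, 142), (19, 185, 123), (14, 159, 109), (23, 36, 129), (21, 56, 124), (15, 88, 142)]
206 [(22, 191, 139), (20, 189, 127), (16, 174, 104), (20, 54, 118), (15, 99, 116), (16, 102, 160)]
207 [(23, 190, 137), (21, 189, 128), (15, 168, 106), (16, 109, 112), (16, 158, 105), (16, 108, 158)]
208 [(22, 188, 148), (20, 173, 128), (13, 167, 104), (14, 170, 111), (14, 169, 107), (15, 93, 159)]
209 [(22, 204, 141), (21, 190, 122), (14, 160, 107), (15, 166, 106), (15, 175, 108), (15, 65, 168)]
210 [(22, 189, 143), (20, 181, 127), (16, 172, 101), (17, 183, 103), (15, 163, 103), (16, 45, 177)]
211 [(21, 187, 143), (20, 175, 125), (15, 154, 106), (15, 163, 108), (16, 157, 107), (17, 46, 201)]
```

View pics/last.png

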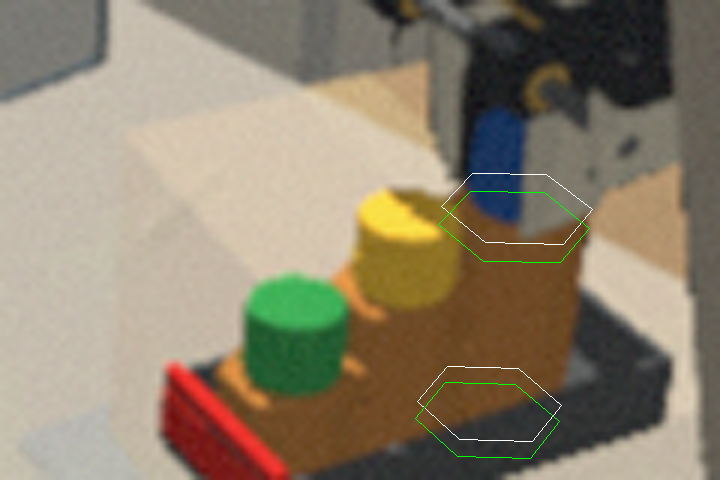

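The blue pot stands in line behind the yellow one, upright at about pixel (530,300); the top of its body is near the height expected on the floor. I seat it with a little more pressure, then release.

>>> servo_tool --targets '[{"dx": 0.001, "dy": 0, "dz": 0.003, "rx": 0, "ry": 0, "rz": 0, "claw": 28}, {"dx": 0.001, "dy": 0, "dz": 0.006, "rx": 0, "ry": 0, "rz": 0, "claw": 28}, {"dx": 0.001, "dy": 0, "dz": 0.006, "rx": 0, "ry": 0, "rz": 0, "claw": 28}]'

```text
clock: 22.62
position: [0.4905, -0.2077, 0.0875]
orientation: [2.431, 1.904, -0.095]
wrist_force: [-4.8, -4.8, 15.8]
grip_width: 0.0336
grip_force: 36.3
```

```bash
python3 go.py .490 -.207 .088 -13.8
```

```text
shift [ 0.0015 -0.0023 -0.0019] turn [ 0.0023  0.0516 -0.0008] | p [ 0.4905 -0.2077  0.0875] yaw -13.86 F [-4.8 -4.8 15.8] w 0.0336 g 36.3 t 22.62 q6 -0.2
```

>>> servo_tool --targets '[{"dx": 0, "dy": 0, "dz": -0.001, "rx": 0, "ry": 0, "rz": 0, "claw": 28}, {"dx": 0, "dy": 0, "dz": -0.001, "rx": 0, "ry": 0, "rz": 0, "claw": 40}, {"dx": 0, "dy": 0, "dz": -0.001, "rx": 0, "ry": 0, "rz": 0, "claw": 62}, {"dx": 0, "dy": 0, "dz": -0.001, "rx": 0, "ry": 0, "rz": 0, "claw": 62}, {"dx": 0, "dy": 0, "dz": -0.08, "rx": 0, "ry": 0, "rz": 0, "claw": 62}, {"dx": 0, "dy": 0, "dz": -0.25, "rx": 0, "ry": 0.05, "rz": 0, "claw": 62}, {"dx": 0, "dy": 0, "dz": -0.42, "rx": 0, "ry": 0.05, "rz": 0, "claw": 62}, {"dx": 0, "dy": 0, "dz": -0.42, "rx": 0, "ry": 0.05, "rz": 0, "claw": 62}]'

```text
clock: 23.62
position: [0.4944, -0.1972, 0.2149]
orientation: [2.467, 1.932, 0.007]
wrist_force: [0.3, 0.3, -1.3]
grip_width: 0.0619
grip_force: 0.0
```

```bash
python3 go.py .30 -.40 .25 -13.8
```

```text
shift [-0.8117 -0.4659 -0.1201] turn [ 0.0061  0.0009 -0.0008] | p [ 0.4944 -0.1972  0.2149] yaw -13.87 F [ 0.3  0.3 -1.3] w 0.0619 g 0.0 t 23.62 q6 -0.28
```

Move out of view, then measure the row in both cameras numerically.

>>> servo_tool --targets '[{"dx": -0.8, "dy": -0.46, "dz": -0.1, "rx": 0, "ry": 0, "rz": 0, "claw": 62}, {"dx": -0.8, "dy": -0.46, "dz": -0.1, "rx": 0, "ry": 0, "rz": 0, "claw": 62}, {"dx": -0.8, "dy": -0.46, "dz": -0.1, "rx": 0, "ry": 0, "rz": 0, "claw": 62}, {"dx": -0.8, "dy": -0.46, "dz": -0.1, "rx": 0, "ry": 0, "rz": 0, "claw": 62}, {"dx": -0.8, "dy": -0.46, "dz": -0.1, "rx": 0, "ry": 0, "rz": 0, "claw": 62}, {"dx": -0.8, "dy": -0.46, "dz": -0.1, "rx": 0, "ry": 0, "rz": 0, "claw": 62}]'

```text
clock: 24.38
position: [0.2997, -0.3975, 0.2399]
orientation: [-2.477, -1.933, -0.002]
wrist_force: [-0.5, 0.3, 0.3]
grip_width: 0.0621
grip_force: 0.0
```

```bash
cat > chk.py <<'E'
from fit import *
u=np.array([np.cos(np.radians(76.2)),np.sin(np.radians(76.2))]); w=np.array([-u[1],u[0]]); o=np.array([.496,-.1748])
rng={"green":(45,77,.075),"yellow":(22,32,.095),"blue":(101,125,.115)}
for c in("top","scene"):
    im,_=r.camera(c); cv2.imwrite(f"pics/{c}_end.png",im); K,R,t=prep(c)
    h=cv2.cvtColor(im,cv2.COLOR_BGR2HSV); C=-R.T@t
    for n,(a,b,z) in rng.items():
        m=((h[...,0]>=a)&(h[...,0]<=b)&(h[...,1]>130)).astype(np.uint8)
        k,l,st,ce=cv2.connectedComponentsWithStats(m); best=[]
        for i in range(1,k):
            if st[i,4]<40: continue
            d=R.T@np.linalg.solve(K,[*ce[i],1]); P=C+d*(z-(0 if c=="top" else .009)-C[2])/d[2]; q=P[:2]-o
            if abs(q@u)<.09 and abs(q@w)<.05: print(c,n,ce[i].round(1),st[i,2:5],"along",(q@u*1e3).round(1),"lat",(q@w*1e3).round(1))
E
python3 chk.py
```

```text
top green [402.1 246.2] [ 18  18 228] along 54.3 lat 1.3
top yellow [426.6 249.7] [ 20  19 255] along 10.2 lat -1.0
top blue [452.9 255.1] [ 21  18 270] along -35.5 lat -0.4
scene green [388.9 225.4] [ 17  18 252] along 56.1 lat 4.2
scene yellow [407.8 210.4] [ 17  19 245] along 11.2 lat 0.9
scene blue [427.6 196.6] [ 17  19 258] along -33.4 lat 2.1
```

```bash
cat > row.py <<'E'
from fit import *
from scipy.spatial.transform import Rotation as Ro
T0=np.radians(76.2); ua=np.array([np.cos(T0),np.sin(T0)]); wa=np.array([-ua[1],ua[0]]); o=np.array([.496,-.1748])
def parts(p,off):
    out=[]
    for i,h in enumerate((.07,.09,.11)):
        s,l,y=p[3*i:3*i+3]; c=o+ua*(s+off[0])/1e3+wa*(l+off[1])/1e3
        for k,q in enumerate(potparts((*c,T0+np.radians(y)),h,.005)):
            q=q.copy()
            if k==0: q[:6,2]=.03
            if i==2:
                b=np.array([*c,.005]); q=Ro.from_rotvec(np.array([*wa,0])*np.radians(p[9])).apply(q-b)+b
            out.append(q)
    return out
D=[]
for c,(u0,v0,u1,v1) in(("top",(380,225,480,285)),("scene",(365,180,450,262))):
    im=cv2.imread(f"pics/{c}_end.png")[v0:v1,u0:u1]; m=sat(cv2.resize(im,None,fx=4,fy=4,interpolation=cv2.INTER_CUBIC))>0
    n,l,st,_=cv2.connectedComponentsWithStats(m.astype(np.uint8)); D.append((prep(c),m&(l==1+st[1:,4].argmax()),np.array([u0,v0])))
def cost(p,full=False):
    r_=[]
    for j,(cam,m,oo) in enumerate(D):
        k=np.zeros(m.shape,np.uint8)
        for q in parts(p,p[10+2*j:12+2*j]):
            uv=((proj(q,cam)-oo+.5)*4-.5).astype(np.float32); cv2.fillConvexPoly(k,np.round(cv2.convexHull(uv)*16).astype(np.int32),1,shift=4)
        k=k>0; r_.append(1-(k&m).sum()/(k|m).sum())
    return r_ if full else sum(r_)+1e-5*np.sum(np.array(p[10:])**2)
p=np.array([55,0,0,11,0,0,-33,0,0,0,0,0,0,0],float)
for rep in range(4):
    sx=np.vstack([p]+[p+e*s for e,s in zip(np.eye(14),[2,2,8]*3+[3,2,2,2,2])])
    p=minimize(cost,p,method="Nelder-Mead",options=dict(initial_simplex=sx,maxiter=2500,xatol=.01,fatol=1e-6,adaptive=True)).x
print(p.round(1),np.round(cost(p,True),3))
for y in(-8,8):
    for i in(2,5,8): q=p.copy();q[i]+=y;print(y,i,round(cost(q)-cost(p),4))
for t in(-3,3): q=p.copy();q[9]+=t;print("tilt",t,round(cost(q)-cost(p),4))
E
python3 row.py
```

```text
[ 54.5   1.9  -0.6  11.3  -0.6  -0.8 -31.4  -0.4   2.8  -2.2  -0.8  -0.6
  -0.6   1.7] [0.066 0.113]
-8 2 0.0015
-8 5 -0.0004
-8 8 0.0039
8 2 0.0051
8 5 0.0056
8 8 0.0051
tilt -3 0.0603
tilt 3 0.0495
```

```bash
sed -i 's/if i==2:/if 1:/; s/np.radians(p\[9\])/np.radians(p[9]*(i==2)+p[14+i]*(i<2))/; s/p\[10:\]/p[10:14]/; s/0,0,0,0,0\],float/0,0,0,0,0,0,0],float/; s/eye(14),\[2,2,8\]\*3+\[3,2,2,2,2\]/eye(16),[2,2,8]*3+[3,2,2,2,2,3,3]/' row.py; python3 row.py
```

```text
Traceback (most recent call last):
  File "row.py", line 30, in <module>
    p=minimize(cost,p,method="Nelder-Mead",options=dict(initial_simplex=sx,maxiter=2500,xatol=.01,fatol=1e-6,adaptive=True)).x
      ~~~~~~~~^^^^^^^^^^^^^^^^^^^^^^^^^^^^^^^^^^^^^^^^^^^^^^^^^^^^^^^^^^^^^^^^^^^^^^^^^^^^^^^^^^^^^^^^^^^^^^^^^^^^^^^^^^^^^^
  File "row.py", line 23, in cost
    for q in parts(p,p[10+2*j:12+2*j]):
             ~~~~~^^^^^^^^^^^^^^^^^^^^
  File "row.py", line 12, in parts
    b=np.array([*c,.005]); q=Ro.from_rotvec(np.array([*wa,0])*np.radians(p[9]*(i==2)+p[14+i]*(i<2))).apply(q-b)+b
                                                                                     ~^^^^^^
IndexError: index 16 is out of bounds for axis 0 with size 16
```

```bash
sed -i 's/p\[9\]\*(i==2)+p\[14+i\]\*(i<2)/(p[14],p[15],p[9])[i]/' row.py; python3 row.py
```

```text
[ 55.    2.1  -2.8  12.3  -0.6  -2.9 -31.5  -0.1   3.1  -2.1  -0.7  -0.7
  -0.1   1.6  -0.6  -1.6] [0.063 0.113]
-8 2 0.003
-8 5 -0.0003
-8 8 0.0038
8 2 0.0053
8 5 0.0051
8 8 0.0068
tilt -3 0.058
tilt 3 0.0516
```

```bash
python3 -c "
from station import r
print(r.close_job())"
```

```text
the job is handed in; nothing more can be done
None
```

I packed the three hexagonal pots upright in the tray, short against the red end wall, then middle, then tall, and handed the job in at about 24 s. The final measurement put each gap at about 1–2 mm or less, but I had no picture views left to check the finished row by eye.

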